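# Press a sachet caddy's loose side home with a locking clamp

### The arm

A 7-joint arm with a two-finger parallel gripper is mounted at the origin on the work surface. World frame = base frame: x ahead of the robot, y to its left, z up, the work surface at z = 0. Lengths are in m, angles in rad, forces in N, time in s.
With the tool pointing down it reaches from about 0.35 to 0.775 m from the base axis. Payload 3.1 kg.
Tool frame: the origin (TCP) lies on the centre line of the jaws, within the pads' length; the fingertips stand 25 mm ahead of it and the grasp point (between the pads) lies 6 mm ahead of it; z points along the fingers, y is the direction in which the jaws open and shut (so a half turn about z gives the same grasp; the last joint's range is limited). The gripper opens to 85 mm and grips with 20 to 120 N. Pads are 22 mm wide; open, the fingers measure 114 mm over their backs; the gripper's body (76 mm by 85 mm) begins 54 mm behind the grasp point. The pads swing forward as they close: fully open they stand 13 mm farther back than shut.
Start: joints at [1.075, 0.311, 0.014, 1.512, -0.004, 1.319, -0.027], TCP at [0.241, -0.494, 0.256] pointing down, gripper open.
Joint ranges: [-2.7, 2.7], [-0.3, 1.91], [-1.27, 1.3], [0.12, 2.57], [-1.44, 4.58], [0.2, 2.03], [-3.05, 3.05]. Speed limits (rad/s): [2.79, 2.79, 3.14, 3.14, 3.14, 3.14, 3.14].

### API

Orientations are given as a unit quaternion [w, x, y, z].
In Python, from rig import get_state, grab_frame, hand_in gives the robot as it stands.
- The arm moves only by the tool servo_tool, never from a script. Its argument "motion" is a list of rows, each a list of 3 entries, a list of its own where there are three numbers: the turn, a rotation vector about the tool's x, y, z in rad, then the shift along the tool's x, y, z in m, then the finger opening in m, from 0 to 0.0854. A call has 1 to 10 rows; each row shifts and turns the pose as measured when the row begins, along the tool's axes as they then stand; what a row does not reach is not made up. A row lasts 1/8 s, in which the tool goes at most 62.5 mm and 10.7 degrees, less where a joint would pass 70% of its speed; a pose out of reach is approached as far as the arm can. A call is refused whole if a number of a shift passes 0.0625 or a number of a turn 0.188, either way. A call with a gripper value outside its range is refused whole. The fingers move at their own pace and stop on an object; the grip force is fixed at half the most. Time passes only in rows, so rows that do not move let the fingers close. It gives the time, the measured TCP pose, the force and the opening at its end, in the units of the state.
- get_state(): the state, without advancing time (a new reading comes with each control period).
- grab_frame(name): name is "scene" or "side" or "wrist"; returns a dict with "pixels" (384x512x3 uint8, red, green, blue), "depth" (384x512 float32, m along the optical axis (not along the pixel's ray), 0 where there is no reading), "intrinsics" (3x3 intrinsics, pixels), "extrinsics" (4x4, takes a point from world to camera coordinates); the wrist camera has in their place "tool_from_camera" (4x4, takes a point from camera to tool coordinates, whose origin is the TCP and whose axes are the flange's). Camera axes: x right, y down, z forward; pixel columns grow to the right and rows downward; lengths in m; the calibration is good to about 2 mm. A picture is of the moment at which its call begins: read the wrist's pose just before it.
- hand_in(): hands the job in, once; it reports no verdict.
The state is a dict: "t": time; "qpos": joint angles; "joint_velocities": joint speeds; "effort": joint torques, N m; "tool_pos": TCP position; "ee_rot": TCP orientation; "wrist_force": force on the tool from outside, world axes, zero at the start; "moment": the same for the moment, N m; "opening": opening from 0.0 (shut) to 1.0 (fully open).
Only numpy, scipy, OpenCV 4.12 (cv2) and the standard library are available. Lean on these libraries where they do the work, as an engineer would, in place of code of your own. Each camera call takes 0.05 s, during which the arm holds its last target.

### The job

The loose side of the wooden sachet caddy has to go fully home on its dowels: slide the open locking clamp gently endways round the caddy, pads about the middle of its long sides, and squeeze the handles, firmly but with no brute force, until the clamp snaps over centre and holds on by itself with your hand off. Then free it with its release lever and draw it right off the end of the caddy, leaving it lying open on the counter. Do not press the caddy with the fingers, do not drag it about, and leave the glass, jar, screwdriver and tape measure alone.

Things in the scene. Friction and masses are not known exactly. Their poses are not given: they have to be found in the camera images.
- clamp: Locking C-clamp (locking pliers, C jaws), bare steel, 0.53 kg, 250 mm long, 26 mm tall, lying flat; this is its rigid frame. Origin under the jaw pivot; x forward to the jaws, y to the fixed handle's side. mm: throat x=14; arms end x=74; fixed handle bar x -26 to -132, y 0 to 16, knob to x=-144; moving handle's pivot x=-6, y=-23; fixed arm's outer side y=50, moving arm's -67 open
- clamp_pad_fixed (a point): centre of the fixed jaw's rubber pad face (18 mm across), 13 mm up, at x=65, y=23 mm in clamp; axes as clamp. The moving pad is opposite, its face at x=58, y=-33 to -38 mm when open: the open gap is 56 mm wide, its middle at y=-5 mm. The set screw is already adjusted for the caddy
- clamp_grip (a point): point on the fixed handle, 13 mm up, at x=-120, y=8 mm in clamp, axes as there; the bar is 16 mm wide, 26 mm tall. A finger fits between the handles here while the clamp is open (40 mm free): a good place to slide the clamp from. The toggle link fills the space between the handles in front of x=-103
- handle_grip (a point): where to squeeze the moving handle: centre of its bar (14 mm wide, 22 mm tall), 13 mm up, 80 mm behind its pivot. x forward along this handle, y towards the fixed handle, whose outer side (y=16 mm in clamp) lies opposite. Over both handles 66 mm open, 37 mm locked. From open to locked the handle turns 0.38 rad in the clamp's frame and ends parallel to the fixed one
- lever_tip (a point): middle of the release lever's tail, a tab 5 mm thick, 20 mm tall, 28 mm long, 13 mm up, behind the screw knob, on the inner side of the moving handle's tail. x forward along the tab and handle (within 0.06 rad), y away from the moving handle. The bar's middle is 21 mm from here along -y, its outer face 28 mm; 11 mm free between. Pinching tab and bar together presses the lever
- lever_tail: the release lever as a body; origin at its pivot in the moving handle
- clamp_jaw: the moving jaw, turning about the jaw pivot; origin under the pivot
- clamp_pad (a point): centre of the moving jaw's rubber pad face (18 mm across), 13 mm up
- clamp_handle (a joint): moving handle, rad: 0 fully open (spring), grows as the handles are squeezed; goes over centre at about 0.5 and reads about 0.6 when locked on the caddy, the clamp flexing a little. Pressing the caddy's side home and snapping over takes about 25 to 40 N on each handle at handle_grip; 75 N on a handle is brute force
- clamp_lever (a joint): release lever, rad: 0 at rest, grows as its tail is pressed towards the moving handle, to 0.24. Locked, it needs about 10 to 20 N at the tail and about 0.1 rad; the clamp then springs open by itself (if its handle is held fast, it may need easing outwards). Clamp and caddy slide on the counter from about 5 N
- caddy: sachet caddy, dark wood, 100 mm long (x), 46 mm wide (y) with its loose side home, 44 mm high, 0.30 kg, standing loose on rubber feet. Origin: centre of its underside; y towards its loose side. Outer faces at y=-23 mm and y=+23 mm plus caddy_side. At the start the clamp's jaws point roughly at its -x end (up to 0.5 rad off)
- caddy_mid (a point): the middle of the caddy, 13 mm above the counter (the height of the clamp's pads)
- caddy_side (a joint): the caddy's loose long side (8 mm thick), m: how far it stands off its seat; 0 is fully home, 0.002 to 0.004 at the start; its push fit on the dowels resists with about 18 N
- tumbler: drinking glass, 68 mm wide, 100 mm tall, left of the caddy; leave alone
- jar: amber glass jar with a steel lid, 68 mm wide, 100 mm tall, left of the caddy; leave alone
- screwdriver: screwdriver, 200 mm long, lying on the robot's side of the clamp; leave alone
- tape: tape measure, 60 mm, behind the clamp's tail; leave alone
There are look-alikes about, which are no part of the job. Several things look just like the caddy: the one meant starts nearest to the robot's base.

How it is judged:
On the way, in this order (a step that is already met when the one before it is completed fails the run):
1. the clamp is locked on the caddy, pads within 20 mm of its middle, the loose side home, and holds by itself with the fingers off it (value of joint clamp_handle above 0.53 rad and value of joint caddy_side below 0.001 m and contact force between clamp_jaw and caddy above 10 N and contact force between the fingers and clamp below 0.5 N and x of clamp_pad in the frame of caddy between -0.02 and 0.02 m), for 0.25 s.
2. the release lever is pressed by the fingers (value of joint clamp_lever above 0.03 rad and contact force between the fingers and lever_tail above 1.5 N), for 0.02 s.
3. the clamp has sprung open, off the caddy's sides, the loose side still home (value of joint clamp_handle below 0.25 rad and contact force between clamp_jaw and caddy below 1 N and value of joint caddy_side below 0.001 m), for 0.1 s.
At the end, for the whole second after the job is handed in: Caddy upright, its loose side home within 1 mm; clamp flat on the counter, open (handle below 0.1 rad), not touching the caddy, drawn off: its pads over 60 mm and its fixed-handle grip point over 240 mm from the caddy's middle; both at rest (value of joint caddy_side below 0.001 m and value of joint clamp_handle below 0.1 rad and horizontal distance between clamp_pad and caddy_mid above 0.06 m and horizontal distance between clamp_grip and caddy_mid above 0.24 m and contact force between clamp and caddy below 0.2 N and angle between each of caddy, clamp's own z axis and vertical below 0.05 rad and height (world z) of each of clamp, caddy below 0.004 m and linear speed of each of clamp, caddy below 0.02 m/s).
It fails at once if the open clamp rams the caddy (over 15 N) (contact force between clamp and caddy above 15 N and value of joint clamp_handle below 0.05 rad).
It fails at once if the fingers press on the caddy (over 4 N) (contact force between the fingers and caddy above 4 N).
It fails at once if the clamp is squeezed with brute force (over 150 N in all, 75 N on each handle) (contact force between the fingers and clamp above 150 N).
It fails at once if the caddy is dragged more than 25 mm from its place, or tipped (distance of caddy_mid from where it was at the start of the episode above 0.025 m or angle between caddy's own z axis and vertical above 0.2 rad).
It fails at once if one of the other things is moved by more than 30 mm (distance of any of tumbler, jar, screwdriver, tape from where it was at the start of the episode above 0.03 m).
It also fails if it takes over 58 s, if anything falls off the work surface, if the arm or the gripper's body presses on something with over 40 N, if the wrist force passes 120 N, or if a joint passes its speed limit or range.

## Working session

There is one attempt and no reset: what is moved stays moved. The work goes in short steps, Python scripts to look and compute and a tool call to move; the robot and the scene stay as the last step left them, time stands still between calls to the robot, and variables do not carry over. Pictures are saved under pics/ and viewed, and the job is handed in when it is done.

Besides the shell and the picture viewer there is one more tool, called after "Call:" as name([rows], argument=value, ...), one row to a line, values as JSON. servo_tool: Moves the arm, as the interface text tells. Its arguments: {"type":"object","properties":{"motion":{"type":"array","items":{"type":"array"}}},"required":["motion"]}

```bash
ls; mkdir -p pics; cat > h.py <<'E'
import numpy as np, cv2, pickle
from rig import get_state, grab_frame, hand_in
from scipy.spatial.transform import Rotation as R
def Rq(q): return R.from_quat([q[1],q[2],q[3],q[0]]).as_matrix()
def frame(name):
    s=get_state(); f=grab_frame(name)
    if name=='wrist':
        T=np.eye(4);T[:3,:3]=Rq(s['ee_rot']);T[:3,3]=s['tool_pos']
        f['wc']=T@f['tool_from_camera']
    else: f['wc']=np.linalg.inv(f['extrinsics'])
    return f
def save(f,n,crop=None,scale=1):
    im=f['pixels'][:,:,::-1]
    if crop: im=im[crop[1]:crop[3],crop[0]:crop[2]]
    if scale!=1: im=cv2.resize(im,None,fx=scale,fy=scale,interpolation=cv2.INTER_CUBIC)
    cv2.imwrite('pics/'+n+'.png',im)
def ray(f,u,v,z):
    d=np.linalg.inv(f['intrinsics'])@np.array([u,v,1.]); d=f['wc'][:3,:3]@d; o=f['wc'][:3,3]
    return o+d*(z-o[2])/d[2]
def dep(f,u,v):
    z=f['depth'][int(v),int(u)]; p=np.linalg.inv(f['intrinsics'])@np.array([u,v,1.])*z
    return f['wc'][:3,:3]@p+f['wc'][:3,3]
def cloud(f):
    h,w=f['depth'].shape; u,v=np.meshgrid(np.arange(w),np.arange(h))
    P=np.stack([u,v,np.ones_like(u)],-1)@np.linalg.inv(f['intrinsics']).T*f['depth'][...,None]
    return P@f['wc'][:3,:3].T+f['wc'][:3,3]
def proj(f,p):
    c=np.linalg.inv(f['wc'])@np.append(p,1); q=f['intrinsics']@c[:3]; return q[:2]/q[2]
E
python3 - <<'E'
from h import *
print(get_state())
for n in ['scene','side','wrist']:
    f=frame(n); save(f,n+'0'); pickle.dump(f,open(n+'0.pkl','wb')); print(n,f['wc'].round(3),f['intrinsics'][0])
E
```

```text
pics
{'t': 0.0, 'qpos': array([ 1.07528715,  0.31174519,  0.01397626,  1.51306377, -0.0043852 ,
        1.31921187, -0.02723821]), 'joint_velocities': array([-0.00085839, -0.00014222,  0.00072234,  0.00095165,  0.00030868,
       -0.00146785,  0.00069901]), 'effort': array([-4.26150445e-04, -3.79910231e+01,  1.45659121e-01, -2.30591601e+01,
        1.21741102e-02,  1.34738316e-02,  6.64559522e-06]), 'tool_pos': array([ 0.24083401, -0.49371393,  0.25520756]), 'ee_rot': array([-1.15483308e-03,  9.74360276e-01,  2.24990255e-01, -3.21791046e-04]), 'wrist_force': array([-0.63667362,  0.22555219, -0.34497231]), 'moment': array([-0.00082129, -0.02422175, -0.00214811]), 'opening': 1.003245688534562}
scene [[-6.400e-02  8.010e-01 -5.950e-01  1.292e+00]
 [ 9.980e-01  5.000e-02 -3.900e-02  5.700e-02]
 [-1.000e-03 -5.970e-01 -8.030e-01  1.038e+00]
 [ 0.000e+00  0.000e+00  0.000e+00  1.000e+00]] [443.74446719   0.         248.84992454]
side [[-0.899 -0.244  0.364  0.086]
 [-0.438  0.464 -0.77   1.03 ]
 [ 0.019 -0.852 -0.524  0.744]
 [ 0.     0.     0.     1.   ]] [392.30661148   0.         256.47902469]
wrist [[ 0.439 -0.852 -0.284  0.313]
 [-0.899 -0.417 -0.137 -0.459]
 [-0.002  0.316 -0.949  0.373]
 [ 0.     0.     0.     1.   ]] [299.06200295   0.         254.58694304]
```

View pics/scene0.png

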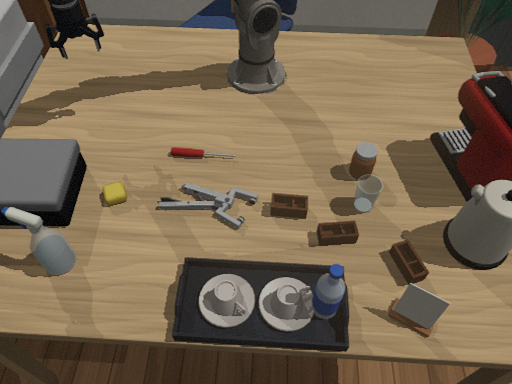

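View pics/side0.png

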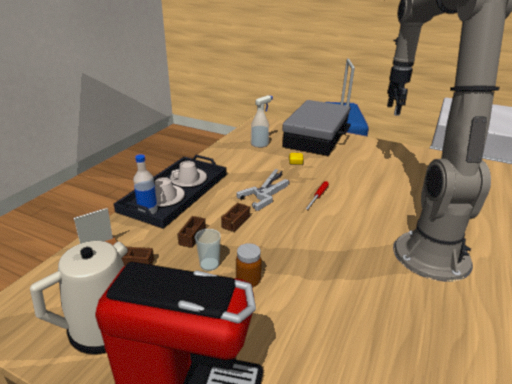

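View pics/wrist0.png

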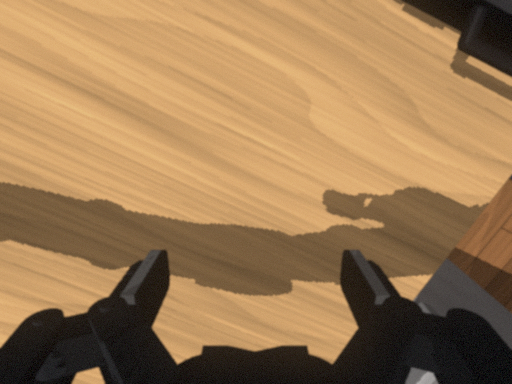

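```bash
python3 - <<'E'
from h import *
f=pickle.load(open('scene0.pkl','rb')); save(f,'sc_z',(140,130,400,260),3)
P=cloud(f)
for u,v in [(290,206),(337,234),(408,262),(365,165),(368,185),(115,194),(186,153),(234,157),(162,205),(222,200),(186,188),(240,222),(255,200)]:
    print((u,v),P[v,u].round(3))
g=pickle.load(open('side0.pkl','rb')); save(g,'sd_z',(170,140,350,290),4)
E
```

```text
(290, 206) [0.581 0.126 0.013]
(337, 234) [0.683 0.247 0.044]
(408, 262) [0.75  0.421 0.039]
(365, 165) [0.465 0.334 0.069]
(368, 185) [0.528 0.338 0.059]
(115, 194) [ 0.587 -0.364  0.036]
(186, 153) [ 0.413 -0.191  0.024]
(234, 157) [ 0.399 -0.047  0.   ]
(162, 205) [ 0.605 -0.23   0.021]
(222, 200) [ 0.582 -0.064  0.026]
(186, 188) [ 0.538 -0.174  0.015]
(240, 222) [ 0.649 -0.009  0.023]
(255, 200) [0.564 0.027 0.009]
```

View pics/sc_z.png

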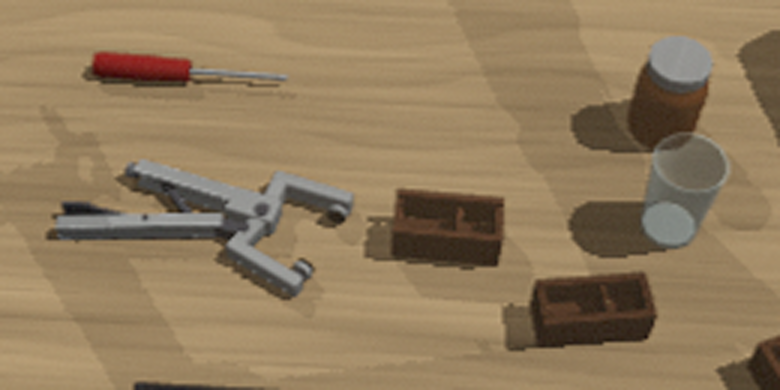

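View pics/sd_z.png

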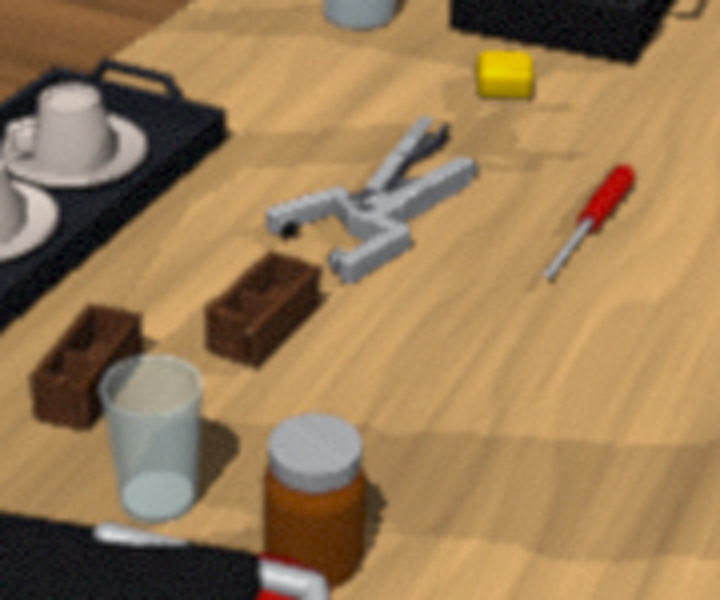

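```bash
cat > plan.py <<'E'
from h import *
def plan(tgt, yaw=None, n=10, s=None, maxs=0.06, maxr=0.18):
    """yaw = world angle of tool y; tool down. prints rows"""
    s=s or get_state(); p=np.array(s['tool_pos']); M=Rq(s['ee_rot'])
    tgt=np.array(tgt)
    if yaw is None: yaw=np.arctan2(M[1,1],M[0,1])
    Ty=np.array([np.cos(yaw),np.sin(yaw),0]);Tz=np.array([0,0,-1.]);Tx=np.cross(Ty,Tz)
    G=np.stack([Tx,Ty,Tz],1)
    rows=[]
    for i in range(n):
        rv=R.from_matrix(M.T@G).as_rotvec(); d=M.T@(tgt-p)
        k=n-i
        dr=rv/max(1,min(k,99)); dr=dr if np.abs(rv).max()>maxr*k else dr
        m=np.abs(dr).max()
        if m>maxr: dr*=maxr/m
        ds=d/k; m=np.abs(ds).max()
        if m>maxs: ds*=maxs/m
        dr=dr.round(3)+0; ds=ds.round(4)+0
        rows.append((dr.tolist(),ds.tolist()))
        p=p+M@ds; M=M@R.from_rotvec(dr).as_matrix()
    for r in rows: print(r)
    print('end',p.round(4),'left',(tgt-p).round(4),R.from_matrix(M.T@G).as_rotvec().round(3))
E
python3 -c "
from plan import *
plan([0.58,-0.02,0.32],0.0,10)"
```

```text
([0.0, 0.0, -0.112], [0.0513, -0.0277, -0.0064])
([0.0, 0.0, -0.112], [0.054, -0.0218, -0.0064])
([0.0, 0.0, -0.112], [0.0561, -0.0157, -0.0064])
([0.0, 0.0, -0.112], [0.0575, -0.0093, -0.0064])
([0.0, 0.0, -0.111], [0.0582, -0.0028, -0.0064])
([0.0, 0.0, -0.112], [0.0582, 0.0037, -0.0064])
([0.0, 0.0, -0.111], [0.0574, 0.0101, -0.0064])
([0.0, 0.0, -0.112], [0.0559, 0.0164, -0.0064])
([-0.001, -0.001, -0.111], [0.0537, 0.0226, -0.0064])
([0.0, 0.0, -0.112], [0.0509, 0.0284, -0.0065])
end [ 0.58 -0.02  0.32] left [ 0. -0. -0.] [-0. -0.  0.]
```

Call:
servo_tool([
  [[0, 0, -0.112], [0.051, -0.028, -0.0064], 0.085],
  [[0, 0, -0.112], [0.054, -0.022, -0.0064], 0.085],
  [[0, 0, -0.112], [0.056, -0.016, -0.0064], 0.085],
  [[0, 0, -0.112], [0.0575, -0.009, -0.0064], 0.085],
  [[0, 0, -0.112], [0.058, -0.003, -0.0064], 0.085],
  [[0, 0, -0.112], [0.058, 0.004, -0.0064], 0.085],
  [[0, 0, -0.112], [0.057, 0.01, -0.0064], 0.085],
  [[0, 0, -0.112], [0.056, 0.016, -0.0064], 0.085],
  [[0, 0, -0.112], [0.054, 0.023, -0.0064], 0.085],
  [[0, 0, -0.112], [0.051, 0.028, -0.0064], 0.085],
])

```text
t: 1.4
tool_pos: [0.5784, -0.0085, 0.3166]
ee_rot: [-0.002, 0.699, 0.715, -0.002]
wrist_force: [0.8, -0.2, 0.8]
opening: 1.0
```

```bash
python3 - <<'E'
from h import *
f=frame('wrist'); save(f,'w1',None,1.5); pickle.dump(f,open('w1.pkl','wb')); print(f['wc'].round(3),get_state()['tool_pos'])
E
```

```text
[[ 1.     0.024  0.001  0.576]
 [ 0.023 -0.949 -0.315  0.072]
 [-0.007  0.315 -0.949  0.435]
 [ 0.     0.     0.     1.   ]] [0.58140355 0.00284382 0.31648205]
```

View pics/w1.png

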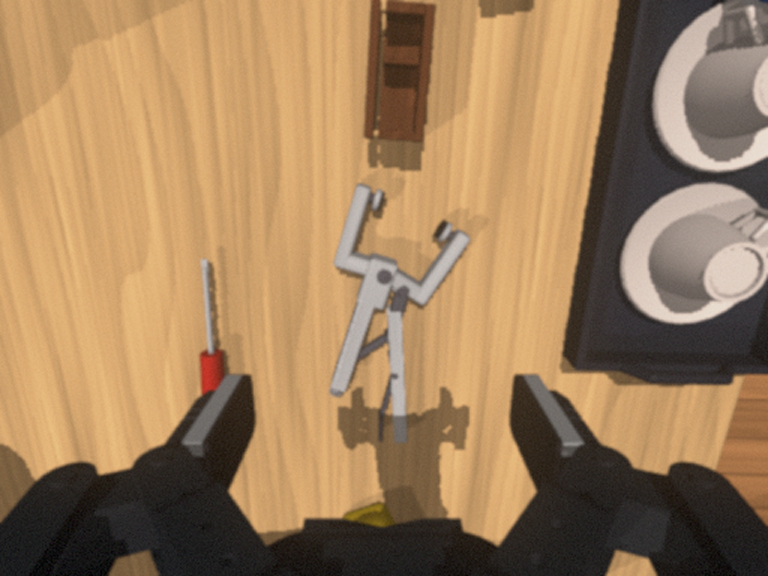

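```bash
python3 - <<'E'
from h import *
f=pickle.load(open('w1.pkl','rb')); save(f,'w1a',(205,110,325,310),4); save(f,'w1b',(225,0,310,110),5)
P=cloud(f)
print(P[184,257],P[225,240],P[50,282],P[20,282], P[250,264],P[300,150])
E
```

```text
[ 0.57978954 -0.05019982  0.02856094] [ 0.55605515 -0.11525926  0.02658219] [0.60520063 0.12132547 0.0434837 ] [0.60358687 0.15288452 0.04332901] [ 0.59329439 -0.1573731   0.02462266] [ 0.53502866 -0.00874103  0.33350346]
```

View pics/w1a.png

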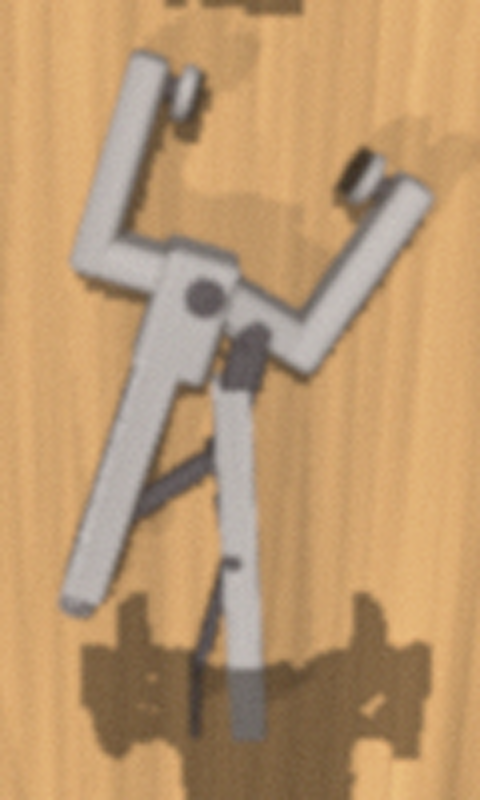

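View pics/w1b.png

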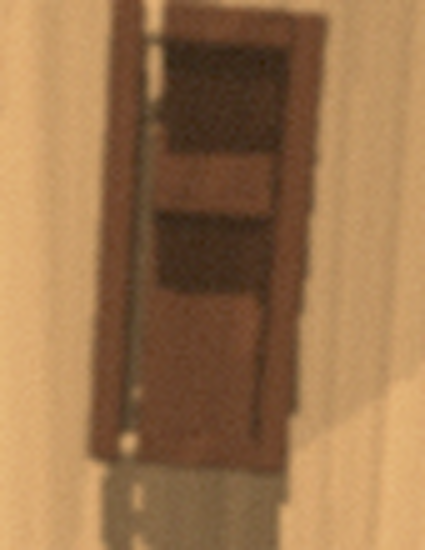

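```bash
python3 - <<'E'
from h import *
f=pickle.load(open('w1.pkl','rb'))
A=lambda u,v,z=.026: ray(f,205+(u+.5)/4-.5,110+(v+.5)/4-.5,z)
B=lambda u,v,z=.044: ray(f,225+(u+.5)/5-.5,(v+.5)/5-.5,z)
def dirn(a,b): d=b-a; return np.degrees(np.arctan2(d[1],d[0]))
piv=A(205,298,.029); print('piv',piv)
print('hl',dirn(A(62,595),A(135,365)),'hr',dirn(A(103,600),A(178,375)),'arm',dirn(A(78,255),A(132,55)))
print('end mid',(A(62,597)+A(103,603))/2, 'width',np.linalg.norm(A(62,597)-A(103,603)))
e=(A(62,597)+A(103,603))/2
print('armtip outer',A(132,52), 'bend',A(72,262),'movtip',A(432,195))
print('fixed pad',A(200,90,.013), 'moving pad',A(345,175,.013))
print('moving handle end',A(232,738,.024),A(265,738,.024))
print('lever',A(195,665,.023),A(195,735,.023))
print('caddy nl',B(90,458),'nr',B(285,472),'fr',B(325,15),'seat far',B(165,5),'left far', B(110,10))
print('w',np.linalg.norm(B(90,458)-B(285,472)),'L',np.linalg.norm(B(325,15)-B(285,472)), dirn(B(285,472),B(325,15)),dirn(B(90,458),B(110,10)))
E
```

```text
piv [ 0.5781979  -0.05029184  0.029     ]
hl 73.79177869480532 hr 73.65141303911184 arm 74.92164067100721
end mid [ 0.53349358 -0.17505473  0.026     ] width 0.016099513419853002
armtip outer [0.55176518 0.03400159 0.026     ] bend [ 0.53090237 -0.03907586  0.026     ] movtip [ 0.65592018 -0.0120225   0.026     ]
fixed pad [0.57471797 0.02041114 0.013     ] moving pad [ 0.62695339 -0.00822515  0.013     ]
moving handle end [ 0.59371417 -0.23871464  0.024     ] [ 0.60715551 -0.23834159  0.024     ]
lever [ 0.57790238 -0.20525381  0.023     ] [ 0.57861101 -0.23843585  0.023     ]
caddy nl [0.55882525 0.07384946 0.044     ] nr [0.60722251 0.07165324 0.044     ] fr [0.61126773 0.17039475 0.044     ] seat far [0.5748723  0.17160791 0.044     ] left far [0.56240522 0.1703603  0.044     ]
w 0.048447059132327205 L 0.09882433098460727 87.65403104574752 87.87564893417417
```

```bash
python3 -c "
from plan import *
print(get_state()['t'],get_state()['tool_pos'])
plan([0.5372,-0.1635,0.10],-0.281,6)"
```

```text
1.45 [0.58140355 0.00284382 0.31648205]
([-0.001, -0.002, 0.053], [-0.0278, -0.0084, 0.0358])
([0.0, -0.002, 0.053], [-0.0282, -0.0069, 0.0358])
([-0.001, -0.002, 0.053], [-0.0284, -0.0054, 0.0359])
([0.0, -0.002, 0.053], [-0.0286, -0.0039, 0.0359])
([-0.001, -0.001, 0.054], [-0.0287, -0.0025, 0.036])
([0.0, -0.002, 0.053], [-0.0287, -0.0009, 0.0361])
end [ 0.5372 -0.1635  0.1   ] left [0. 0. 0.] [-0.  0.  0.]
```

Call:
servo_tool([
  [[-0.001, -0.002, 0.053], [-0.028, -0.0084, 0.036], 0.036],
  [[0, -0.002, 0.053], [-0.028, -0.007, 0.036], 0.036],
  [[-0.001, -0.002, 0.053], [-0.028, -0.0054, 0.036], 0.036],
  [[0, -0.002, 0.053], [-0.0286, -0.004, 0.036], 0.036],
  [[-0.001, -0.001, 0.054], [-0.0286, -0.0025, 0.036], 0.036],
  [[0, -0.002, 0.053], [-0.0286, -0.001, 0.036], 0.036],
  [[0, 0, 0], [0, 0, 0], 0.036],
  [[0, 0, 0], [0, 0, 0], 0.036],
])

```text
t: 2.45
tool_pos: [0.5367, -0.1605, 0.0911]
ee_rot: [-0.002, 0.799, 0.601, 0.002]
wrist_force: [0.7, 0.5, 0.6]
opening: 0.419
```

```bash
python3 - <<'E'
from plan import *
f=frame('wrist'); save(f,'w2',None,1.5); pickle.dump(f,open('w2.pkl','wb'));s=get_state(); print(s['t'],s['tool_pos'],s['opening'])
plan([0.5372,-0.1635,0.029],-0.281,4)
c=proj(f,[.5372,-.1635,.026])*1.5;print(c)
E
```

```text
2.5 [ 0.53622369 -0.16087338  0.09102918] 0.41582740847036526
([-0.001, -0.001, 0.0], [-0.0006, 0.0005, 0.0155])
([-0.001, -0.001, 0.0], [-0.0006, 0.0004, 0.0155])
([0.0, -0.001, -0.001], [-0.0006, 0.0004, 0.0155])
([-0.001, -0.002, 0.0], [-0.0007, 0.0005, 0.0155])
end [ 0.5372 -0.1636  0.029 ] left [-0.      0.0001 -0.    ] [ 0.  0. -0.]
[386.99230477 336.3622824 ]
```

View pics/w2.png

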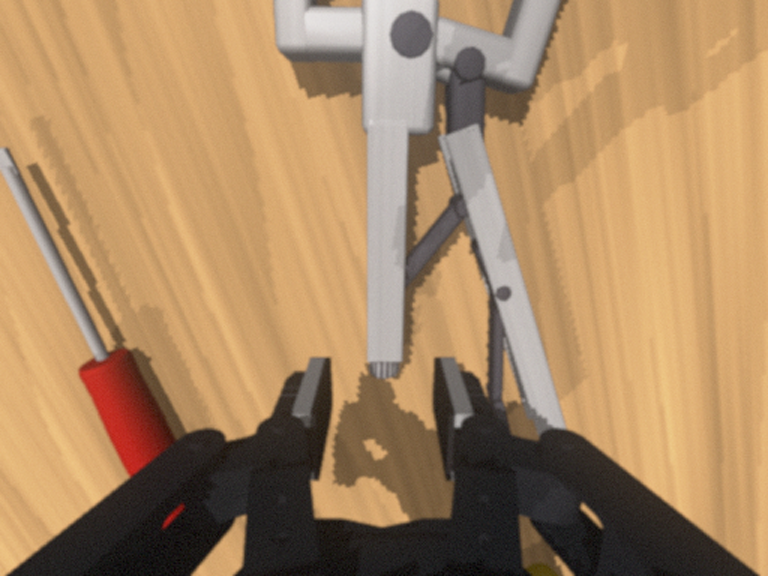

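Call:
servo_tool([
  [[-0.001, -0.002, 0], [-0.001, 0.0005, 0.0155], 0.032],
  [[-0.001, -0.002, 0], [-0.001, 0.0005, 0.0155], 0.032],
  [[0, 0, 0], [-0.0005, 0.0005, 0.0155], 0.032],
  [[0, 0, 0], [-0.0005, 0.0005, 0.0145], 0.032],
  [[0, 0, 0], [0, 0, 0], 0.032],
])

```text
t: 3.12
tool_pos: [0.5399, -0.1609, 0.0278]
ee_rot: [0.001, 0.798, 0.603, 0.002]
wrist_force: [-0.2, -0.3, 0.2]
opening: 0.374
```

```bash
python3 - <<'E'
from plan import *
f=frame('wrist'); save(f,'w3',None,1.5); pickle.dump(f,open('w3.pkl','wb'));s=get_state(); print(s['t'],s['tool_pos'],s['opening'],s['wrist_force'])
plan([0.5372,-0.1635,0.029],-0.281,1)
E
```

```text
3.175 [ 0.54051115 -0.16100766  0.02848238] 0.3722735028645391 [ 0.06784409 -0.54059515 -0.23897578]
([0.005, -0.003, 0.005], [-0.0033, -0.0025, -0.0005])
end [ 0.5372 -0.1635  0.029 ] left [-0.  0.  0.] [-0.     0.001 -0.   ]
```

View pics/w3.png

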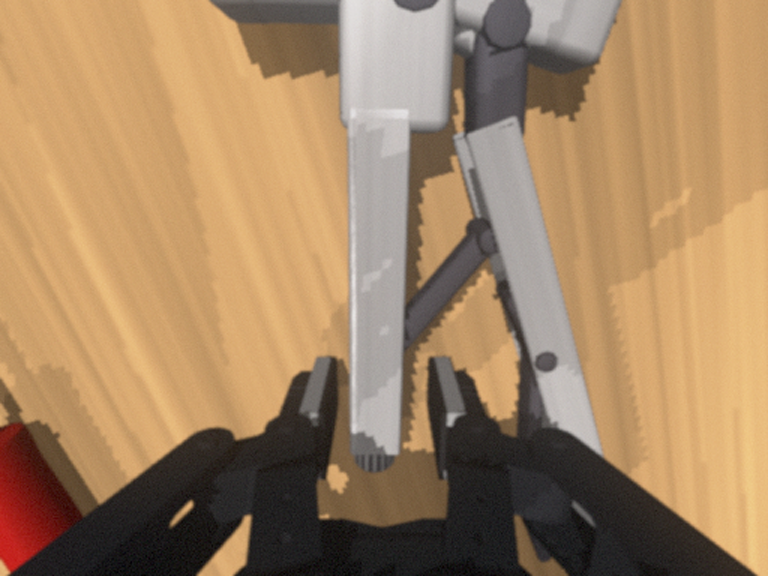

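Call:
servo_tool([
  [[0.004, -0.003, 0.005], [-0.003, -0.0022, 0], 0.032],
  [[0, 0, 0], [0, 0, 0], 0.014],
  [[0, 0, 0], [0, 0, 0], 0.012],
  [[0, 0, 0], [0, 0, 0], 0.012],
  [[0, 0, 0], [0, 0, 0], 0.012],
])

```text
t: 3.8
tool_pos: [0.5379, -0.1638, 0.0294]
ee_rot: [0.001, 0.799, 0.601, 0.0]
wrist_force: [0.8, -0.9, -2.5]
opening: 0.177
```

```bash
python3 - <<'E'
from plan import *
f=frame('wrist'); save(f,'w4',None,1.5); pickle.dump(f,open('w4.pkl','wb'));s=get_state(); print(s['t'],s['tool_pos'],s['ee_rot'],s['opening'],s['wrist_force'])
M=Rq(s['ee_rot']); yaw=np.arctan2(M[1,1],M[0,1]); print('yaw',yaw, M[:,2])
A=lambda u,v,z=.026: ray(f,(u+.5)/1.5-.5,(v+.5)/1.5-.5,z)
E
```

```text
3.85 [ 0.53792182 -0.1637899   0.02940239] [1.09383758e-03 7.99450521e-01 6.00730887e-01 2.61572759e-04] 0.17199403611547212 [ 1.12006648  0.3963753  -1.50993484]
yaw -0.28196438912332555 [ 0.00173243 -0.00143467 -0.99999747]
```

View pics/w4.png

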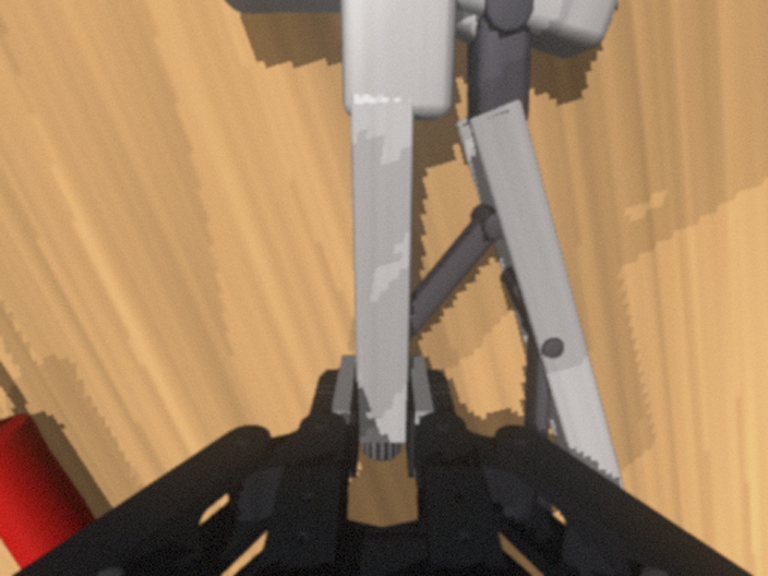

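```bash
python3 -c "
from plan import *
plan([0.5621,-0.1373,0.0295],1.5315-np.pi/2,6)"
```

```text
([0.0, 0.0, -0.04], [0.0054, 0.0026, 0.0])
([0.0, 0.0, -0.041], [0.0052, 0.0029, 0.0])
([0.0, 0.0, -0.04], [0.0051, 0.0031, 0.0])
([0.001, 0.0, -0.041], [0.005, 0.0033, 0.0])
([0.0, 0.001, -0.04], [0.0049, 0.0034, -0.0001])
([0.001, 0.0, -0.041], [0.0047, 0.0037, 0.0])
end [ 0.5621 -0.1373  0.0295] left [-0.  0. -0.] [-0.  0.  0.]
```

Call:
servo_tool([
  [[0, 0, -0.04], [0.005, 0.0026, 0], 0.012],
  [[0, 0, -0.04], [0.005, 0.003, 0], 0.012],
  [[0, 0, -0.04], [0.005, 0.003, 0], 0.012],
  [[0, 0, -0.04], [0.005, 0.0033, 0], 0.012],
  [[0, 0, -0.04], [0.005, 0.0034, 0], 0.012],
  [[0, 0, -0.04], [0.005, 0.0037, 0], 0.012],
  [[0, 0, 0], [0, 0, 0], 0.012],
])

```text
t: 4.72
tool_pos: [0.5643, -0.1376, 0.0296]
ee_rot: [0.002, 0.716, 0.698, -0.0]
wrist_force: [-0.2, 0.2, -2.0]
opening: 0.173
```

```bash
python3 - <<'E'
from plan import *
s=get_state(); print(s['t'],s['tool_pos'],s['wrist_force'],s['opening'])
plan([0.5621,-0.1373,0.0295],1.5315-np.pi/2,2)
f=frame('scene'); save(f,'s5',(180,160,330,260),5); pickle.dump(f,open('s5.pkl','wb'))
f=frame('wrist'); save(f,'w5',None,1.5); pickle.dump(f,open('w5.pkl','wb'))
E
```

```text
4.725 [ 0.56425775 -0.1376438   0.02959916] [-0.19301591  0.16883639 -2.00228992] 0.17286390435109272
([0.002, 0.002, 0.006], [0.0001, -0.0011, 0.0])
([0.001, 0.002, 0.007], [0.0002, -0.0011, 0.0001])
end [ 0.5621 -0.1373  0.0295] left [ 0. -0.  0.] [ 0. -0. -0.]
```

View pics/s5.png

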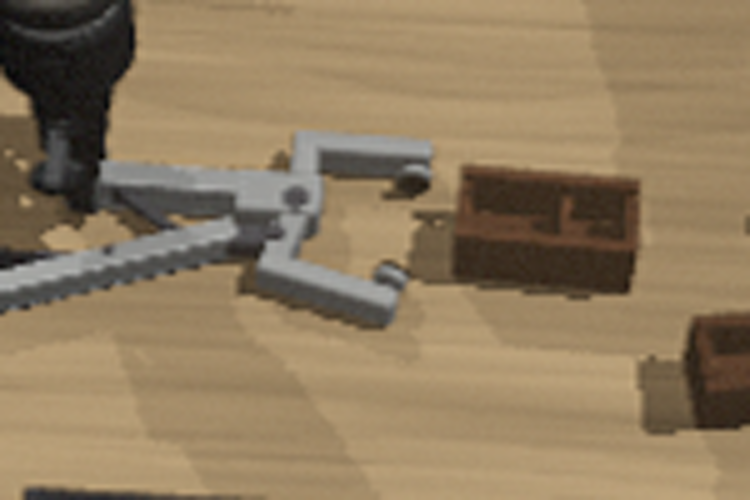

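View pics/w5.png

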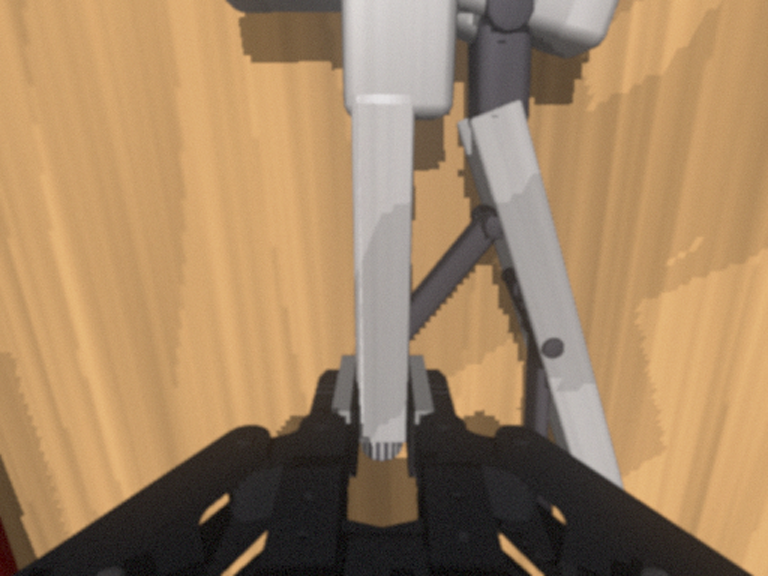

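```bash
python3 - <<'E'
from h import *
f=pickle.load(open('s5.pkl','rb'))
A=lambda u,v,z: ray(f,180+(u+.5)/5-.5,160+(v+.5)/5-.5,z)
ln,lf,fn,ff=[A(*p,.044) for p in [(462,165),(640,180),(456,238),(636,250)]]
for p in (ln,lf,fn,ff): print(p.round(4))
d=(ff-fn+lf-ln);d/=np.linalg.norm(d);print('th',np.arctan2(d[1],d[0]))
c0=(fn+ff)/2; x=np.array([.0393,.9992]);y=np.array([-.9992,.0393]); c=c0[:2]+.023*y; print('centre',c)
for n,p in {'armtip outer':(431,141,.026),'bend outer':(296,132,.026),'pivot':(296,196,.029),'movtip outer':(388,303,.026)}.items():
    q=A(*p)[:2]; print(n,q.round(4),'caddy',((q-c)@x).round(4),((q-c)@y).round(4))
s=get_state(); M=Rq(s['ee_rot']); yaw=np.arctan2(M[1,1],M[0,1]);th=yaw+np.pi/2
X=np.array([np.cos(th),np.sin(th)]);Y=np.array([-X[1],X[0]])
o=np.array(s['tool_pos'][:2])+.12*X-.008*Y; print('dead reck origin',o,'th',th)
c=np.array([.5863,.1219])
for n,(a,b) in {'armtip':(.074,.05),'pivot':(0,0),'pad':(.065,.023),'gapmid':(.06,-.005)}.items():
    q=o+a*X+b*Y;print(n,q.round(4),((q-c)@x).round(4),((q-c)@y).round(4))
E
```

```text
[0.5602 0.0738 0.044 ]
[0.5643 0.1724 0.044 ]
[0.6095 0.0722 0.044 ]
[0.6113 0.1695 0.044 ]
th 1.5410237898722803
centre [0.58742688 0.12175213]
armtip outer [0.5311 0.0559] caddy -0.068 0.0537
bend outer [ 0.5295 -0.0214] caddy -0.1453 0.0522
pivot [ 0.5765 -0.0177] caddy -0.1398 0.0055
movtip outer [0.6421 0.0372] caddy -0.0823 -0.0579
dead reck origin [ 0.57542418 -0.01789343] th 1.5430609805440536
armtip [0.5275 0.0575] -0.0667 0.0562
pivot [ 0.5754 -0.0179] -0.1401 0.0054
pad [0.5542 0.0477] -0.0754 0.0291
gapmid [0.5821 0.0419] -0.0801 0.0011
```

```bash
python3 -c "
from plan import *
plan([0.5656,-0.0685,0.0295],1.535-np.pi/2,9)"
```

```text
([0.0, 0.0, 0.001], [0.0077, 0.0, 0.0])
([0.0, 0.0, 0.001], [0.0077, -0.0001, 0.0])
([0.0, 0.0, 0.001], [0.0077, -0.0001, 0.0])
([0.001, 0.001, 0.001], [0.0077, -0.0001, 0.0])
([0.0, 0.0, 0.001], [0.0077, -0.0001, 0.0])
([0.001, 0.001, 0.001], [0.0077, -0.0001, 0.0])
([0.0, 0.0, 0.001], [0.0076, -0.0001, 0.0])
([0.001, 0.001, 0.001], [0.0077, 0.0, 0.0])
([0.0, 0.0, 0.0], [0.0076, -0.0001, -0.0001])
end [ 0.5656 -0.0685  0.0295] left [ 0.  0. -0.] [0. 0. 0.]
```

Call:
servo_tool([
  [[0, 0, 0.003], [0.007, 0, 0], 0.012],
  [[0, 0, 0.003], [0.007, 0, 0], 0.012],
  [[0, 0, 0.002], [0.007, 0, 0], 0.012],
  [[0, 0, 0], [0.007, 0, 0], 0.012],
])

```text
t: 5.32
tool_pos: [0.5642, -0.1111, 0.0297]
ee_rot: [0.003, 0.721, 0.693, -0.002]
wrist_force: [-0.1, -1.1, -2.0]
opening: 0.175
```

```bash
python3 -c "
from plan import *
s=get_state(); print(s['t'],s['tool_pos'],s['wrist_force'],s['opening'])
M=Rq(s['ee_rot']);print(np.arctan2(M[1,1],M[0,1])+np.pi/2)
plan([0.5656,-0.0685,0.0295],1.535-np.pi/2,5)"
```

```text
5.325 [ 0.56417419 -0.11107414  0.02971865] [-0.06815769 -1.07052632 -1.99868956] 0.1749340743110771
1.5317407946667725
([0.0, 0.001, -0.001], [0.0085, 0.0, 0.0])
([0.001, 0.001, -0.001], [0.0085, -0.0001, 0.0])
([0.0, 0.002, 0.0], [0.0085, 0.0, 0.0])
([0.001, 0.001, -0.001], [0.0085, 0.0, 0.0])
([0.0, 0.002, 0.0], [0.0086, -0.0001, 0.0])
end [ 0.5656 -0.0685  0.0295] left [ 0. -0. -0.] [ 0. -0. -0.]
```

Call:
servo_tool([
  [[0, 0.001, -0.001], [0.006, 0, 0], 0.012],
  [[0, 0.001, -0.001], [0.006, 0, 0], 0.012],
  [[0, 0.001, -0.001], [0.006, 0, 0], 0.012],
  [[0, 0, 0], [0.006, 0, 0], 0.012],
])

```text
t: 5.82
tool_pos: [0.5649, -0.085, 0.0295]
ee_rot: [0.002, 0.719, 0.695, -0.001]
wrist_force: [-0.4, -2.4, -0.8]
opening: 0.17
```

```bash
python3 - <<'E'
from plan import *
s=get_state(); print(s['t'],s['tool_pos'],s['wrist_force'],s['opening'])
M=Rq(s['ee_rot']);print(np.arctan2(M[1,1],M[0,1])+np.pi/2)
plan([0.5656,-0.0685,0.0295],1.535-np.pi/2,3)
f=frame('scene'); save(f,'s6',(180,160,330,260),5); pickle.dump(f,open('s6.pkl','wb'))
E
```

```text
5.825 [ 0.5648825  -0.08500828  0.02948481] [-0.44632078 -2.40106376 -0.82625446] 0.16997592633124897
1.5356189992457252
([0.001, 0.001, 0.0], [0.0055, 0.0, 0.0])
([0.0, 0.001, 0.0], [0.0055, 0.0001, 0.0])
([0.001, 0.002, 0.001], [0.0055, 0.0, -0.0001])
end [ 0.5656 -0.0685  0.0295] left [ 0.  0. -0.] [-0. -0. -0.]
```

View pics/s6.png

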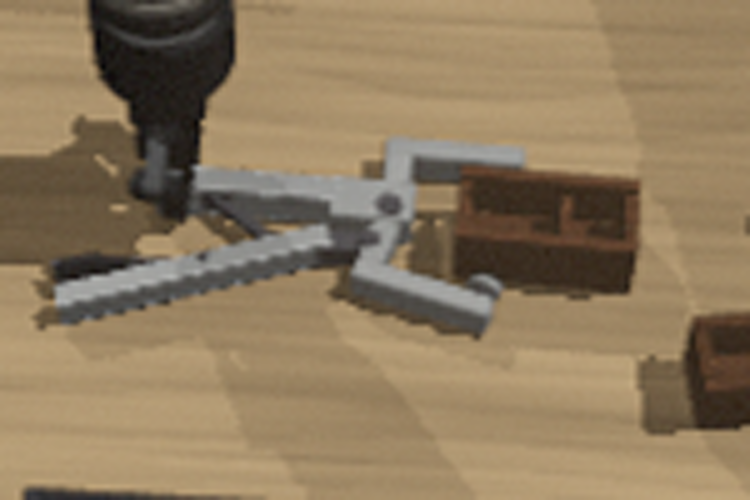

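Call:
servo_tool([
  [[0, 0.001, 0], [0.005, 0, 0], 0.012],
  [[0, 0.001, 0], [0.005, 0, 0], 0.012],
  [[0, 0.001, 0], [0.004, 0, 0], 0.012],
  [[0, 0, 0], [0, 0, 0], 0.012],
])

```text
t: 6.38
tool_pos: [0.5653, -0.0679, 0.0293]
ee_rot: [0.0, 0.719, 0.695, 0.001]
wrist_force: [0.3, 0.1, -2.0]
opening: 0.17
```

```bash
python3 - <<'E'
from plan import *
s=get_state(); print(s['t'],s['tool_pos'],s['wrist_force'],s['opening'])
M=Rq(s['ee_rot']);print(np.arctan2(M[1,1],M[0,1])+np.pi/2)
f=frame('scene'); save(f,'s7',(180,160,330,260),5); pickle.dump(f,open('s7.pkl','wb'))
E
```

```text
6.375 [ 0.56530892 -0.06787401  0.0293482 ] [ 0.28573437  0.09250072 -1.97576679] 0.17019215965568393
1.5376669763387238
```

View pics/s7.png

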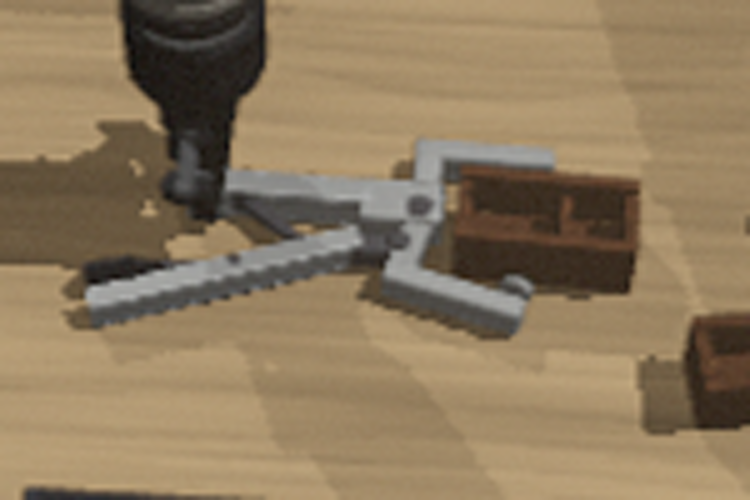

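Call:
servo_tool([
  [[0, 0, 0], [0, 0, 0], 0.034],
  [[0, 0, 0], [0, 0, 0], 0.034],
  [[0, 0, 0], [0, 0, -0.02], 0.034],
  [[0, 0, 0], [0, 0, -0.04], 0.034],
  [[0, 0, 0], [0, 0, -0.04], 0.085],
  [[0, 0, 0], [0, 0, -0.03], 0.085],
  [[0, 0, 0], [0, 0, 0], 0.085],
])

```text
t: 7.3
tool_pos: [0.566, -0.065, 0.1641]
ee_rot: [-0.001, 0.718, 0.696, 0.004]
wrist_force: [-0.5, 0.5, 0.0]
opening: 0.988
```

```bash
python3 - <<'E'
from plan import *
s=get_state(); print(s['t'],s['tool_pos'],s['wrist_force'],s['opening'])
f=frame('wrist'); save(f,'w8',None,1.5); pickle.dump(f,open('w8.pkl','wb'))
th=1.5377;X=np.array([np.cos(th),np.sin(th)]);Y=np.array([-X[1],X[0]])
o=np.array([.5653,-.0679])+.12*X-.008*Y; print('origin',o)
for n,(a,b,z) in {'pivot':(0,0,.029),'end':(-.132,.008,.026),'sq':(-.083,-.017,.02),'armtip':(.074,.05,.026)}.items():
    q=o+a*X+b*Y; print(n,q,proj(f,[*q,z])*1.5)
E
```

```text
7.3 [ 0.56601137 -0.06497323  0.16413977] [-0.48093026  0.46645223  0.03347437] 0.9875790227939458
origin [0.57726645 0.05176956]
pivot [0.57726645 0.05176956] [397.83707377  66.04774103]
end [ 0.56490292 -0.07989343] [381.64206807 306.05223682]
sq [ 0.59151065 -0.03174752] [424.27064345 224.3862739 ]
armtip [0.52974252 0.12738355] [ 292.67988438 -108.21466215]
```

View pics/w8.png

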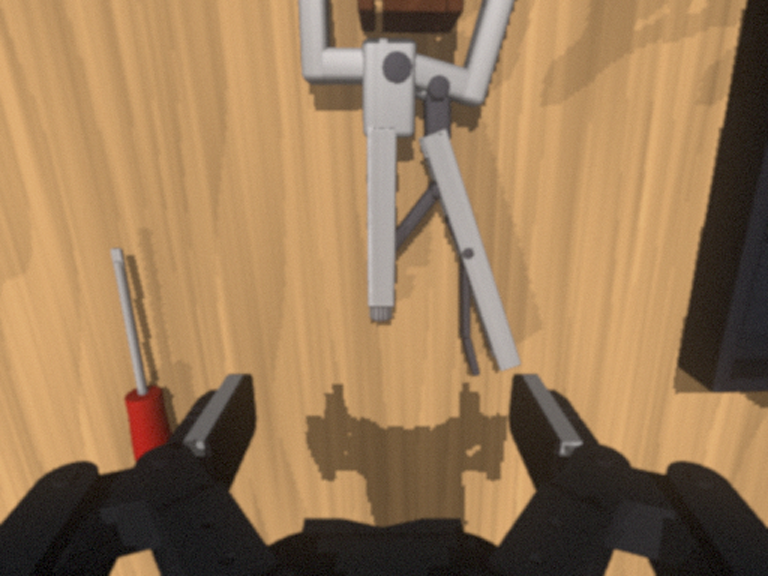

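```bash
python3 -c "
from plan import *
plan([0.5915,-0.0317,0.09],-.033,3)"
```

```text
([0.0, -0.002, 0.001], [0.0112, 0.0085, 0.0242])
([0.0, -0.002, 0.001], [0.0113, 0.0085, 0.0242])
([0.0, -0.002, 0.0], [0.0114, 0.0086, 0.0242])
end [ 0.5915 -0.0317  0.09  ] left [-0. -0. -0.] [ 0. -0.  0.]
```

Call:
servo_tool([
  [[0, -0.002, 0.001], [0.011, 0.0085, 0.022], 0.085],
  [[0, -0.002, 0.001], [0.011, 0.0085, 0.022], 0.085],
  [[0, -0.002, 0], [0.011, 0.0085, 0.022], 0.085],
  [[0, 0, 0], [0, 0, 0], 0.085],
])

```text
t: 7.85
tool_pos: [0.5886, -0.0314, 0.0885]
ee_rot: [-0.003, 0.719, 0.695, -0.003]
wrist_force: [0.1, -0.4, -0.3]
opening: 0.998
```

```bash
python3 - <<'E'
from plan import *
s=get_state(); print(s['t'],s['tool_pos'],s['wrist_force'],s['opening'])
f=frame('wrist'); save(f,'w9',None,1.5); pickle.dump(f,open('w9.pkl','wb'))
plan([0.5915,-0.0317,0.025],-.033,4)
E
```

```text
7.85 [ 0.58859714 -0.03139752  0.08848782] [ 0.12689337 -0.42798945 -0.33000227] 0.9975737704000018
([-0.002, 0.0, 0.0], [0.0002, 0.0007, 0.0161])
([-0.002, 0.0, 0.0], [0.0002, 0.0007, 0.0162])
([-0.002, 0.0, 0.0], [0.0002, 0.0006, 0.0161])
([-0.001, 0.0, -0.001], [0.0002, 0.0007, 0.0162])
end [ 0.5915 -0.0317  0.025 ] left [-0.  0.  0.] [-0.  0.  0.]
```

View pics/w9.png

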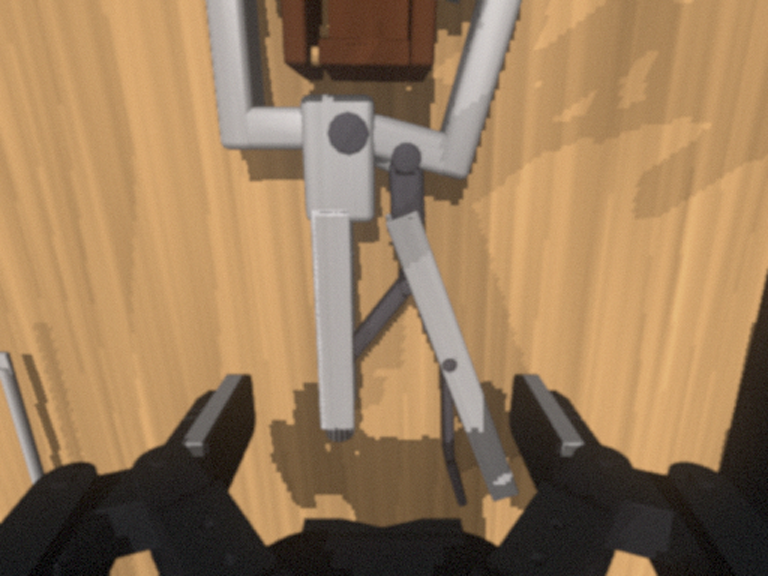

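Call:
servo_tool([
  [[-0.002, 0, 0], [0, 0.001, 0.016], 0.085],
  [[-0.002, 0, 0], [0, 0.001, 0.016], 0.085],
  [[-0.002, 0, 0], [0, 0.001, 0.016], 0.085],
  [[-0.001, 0, 0], [0, 0, 0.012], 0.085],
  [[0, 0, 0], [0, 0, 0], 0.085],
])

```text
t: 8.52
tool_pos: [0.5917, -0.0352, 0.0258]
ee_rot: [0.001, 0.72, 0.694, -0.001]
wrist_force: [-0.1, 0.3, 0.3]
opening: 0.993
```

```bash
python3 - <<'E'
from plan import *
s=get_state(); print(s['t'],s['tool_pos'],s['wrist_force'],s['opening'])
f=frame('wrist'); save(f,'w10',None,1.5); pickle.dump(f,open('w10.pkl','wb'))
plan([0.5915,-0.0317,0.025],-.033,1)
E
```

```text
8.525 [ 0.59165805 -0.03517271  0.02579638] [-0.09671934  0.3099678   0.32063769] 0.9932978871345621
([0.001, 0.002, -0.004], [0.0034, -0.0008, 0.0014])
end [ 0.5915 -0.0317  0.025 ] left [-0. -0. -0.] [0. 0. 0.]
```

View pics/w10.png

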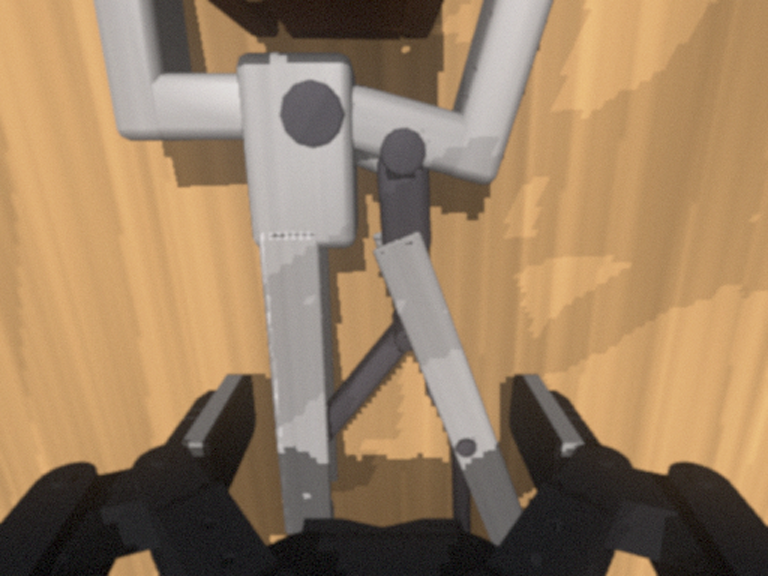

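Call:
servo_tool([
  [[0.001, 0.002, -0.004], [0.003, -0.0005, 0.001], 0.076],
  [[0, 0, 0], [0, 0, 0], 0.068],
  [[0, 0, 0], [0, 0, 0], 0.066],
  [[0, 0, 0], [0, 0, 0], 0.064],
])

```text
t: 9.07
tool_pos: [0.5914, -0.0313, 0.0273]
ee_rot: [0.0, 0.718, 0.696, -0.0]
wrist_force: [-2.4, -1.0, 2.3]
opening: 0.749
```

```bash
python3 - <<'E'
from plan import *
s=get_state(); print(s['t'],s['tool_pos'],s['wrist_force'],s['opening'])
f=frame('wrist'); save(f,'w11',None,1.5); pickle.dump(f,open('w11.pkl','wb'))
E
```

```text
9.075 [ 0.59138319 -0.03133572  0.02730898] [-2.44600532 -0.97606865  2.25158198] 0.7486660473578163
```

View pics/w11.png

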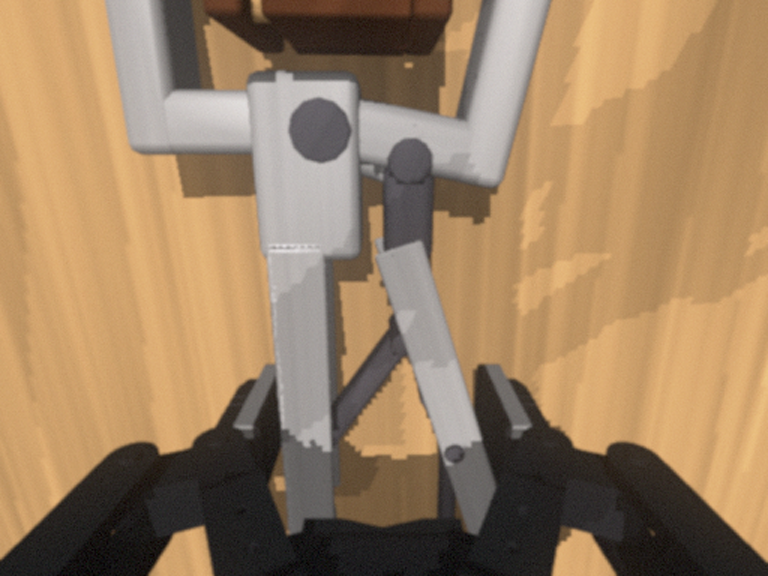

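Call:
servo_tool([
  [[0, 0, 0], [0, -0.002, 0], 0.06],
  [[0, 0, 0], [0, -0.002, 0], 0.056],
  [[0, 0, 0], [0, -0.002, 0], 0.052],
])

```text
t: 9.5
tool_pos: [0.587, -0.0312, 0.0296]
ee_rot: [0.002, 0.718, 0.696, 0.001]
wrist_force: [0.2, -0.0, 2.6]
opening: 0.613
```

```bash
python3 - <<'E'
from plan import *
s=get_state(); print(s['t'],s['tool_pos'],s['wrist_force'],s['opening']*.0854)
f=frame('scene'); save(f,'s11',(180,160,330,260),5); pickle.dump(f,open('s11.pkl','wb'))
E
```

```text
9.5 [ 0.58704734 -0.03122764  0.02959723] [ 0.16976742 -0.04313584  2.59045809] 0.05231780745187687
```

View pics/s11.png

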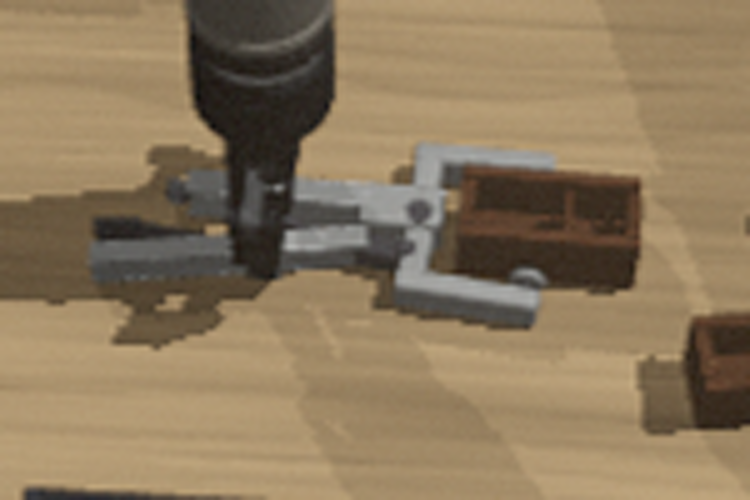

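Call:
servo_tool([
  [[0, 0, 0], [0, -0.002, 0.001], 0.048],
  [[0, 0, 0], [0, -0.002, 0.001], 0.044],
  [[0, 0, 0], [0, -0.002, 0.001], 0.04],
  [[0, 0, 0], [0, -0.001, 0.001], 0.037],
])

```text
t: 10.05
tool_pos: [0.5814, -0.0309, 0.0282]
ee_rot: [0.004, 0.718, 0.696, 0.003]
wrist_force: [-2.2, 0.1, 4.7]
opening: 0.432
```

```bash
python3 - <<'E'
from plan import *
s=get_state(); print(s['t'],s['tool_pos'],s['wrist_force'],s['opening']*.0854)
f=frame('scene'); save(f,'s12',(180,160,330,260),5); pickle.dump(f,open('s12.pkl','wb'))
f=frame('wrist'); save(f,'w12',None,1.5); pickle.dump(f,open('w12.pkl','wb'))
E
```

```text
10.05 [ 0.58137267 -0.0308742   0.02818057] [-2.22436375  0.14619829  4.7261275 ] 0.03688132931458104
```

View pics/s12.png

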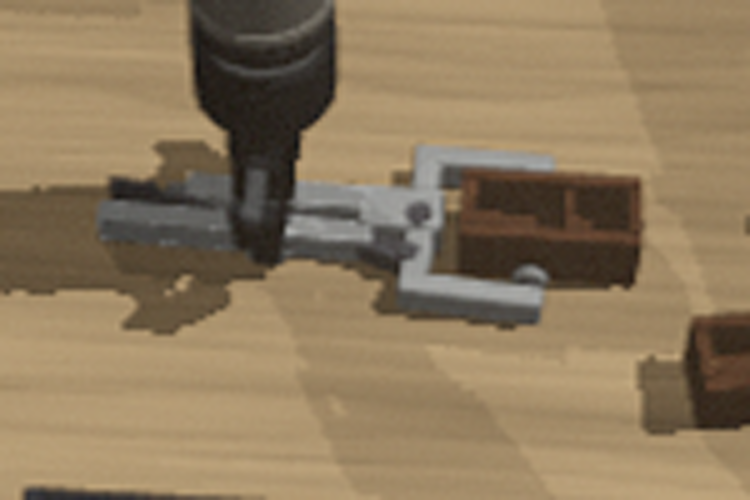

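View pics/w12.png

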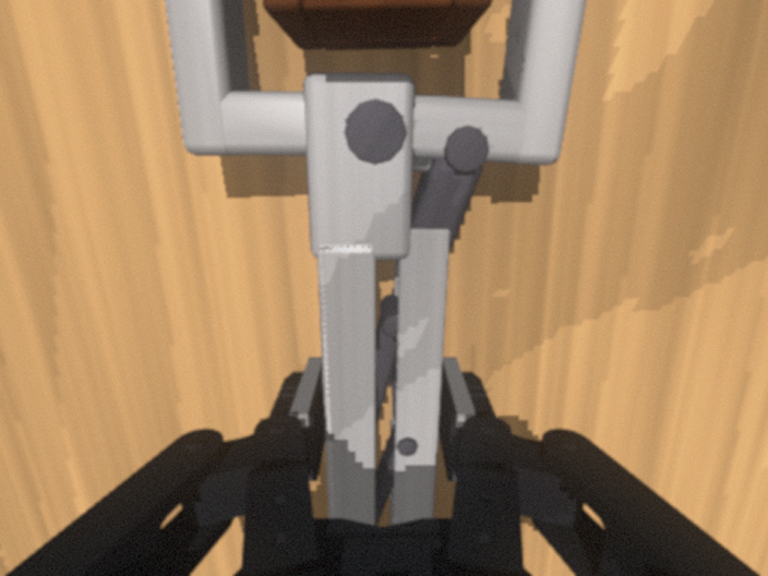

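Call:
servo_tool([
  [[0, 0, 0], [0, -0.001, 0.001], 0.034],
  [[0, 0, 0], [0, -0.0005, 0], 0.03],
  [[0, 0, 0], [0, 0, 0], 0.028],
  [[0, 0, 0], [0, 0, 0], 0.028],
])

```text
t: 10.65
tool_pos: [0.5807, -0.0308, 0.0286]
ee_rot: [0.004, 0.719, 0.695, 0.003]
wrist_force: [-1.5, -0.1, 5.8]
opening: 0.39
```

```bash
python3 - <<'E'
from plan import *
s=get_state(); print(s['t'],s['tool_pos'],s['wrist_force'],s['opening']*.0854)
f=frame('wrist'); save(f,'w13',None,1.5); pickle.dump(f,open('w13.pkl','wb'))
E
```

```text
10.65 [ 0.58067777 -0.03079885  0.02864098] [-1.5227157  -0.12092163  5.77158811] 0.03330335015387696
```

View pics/w13.png

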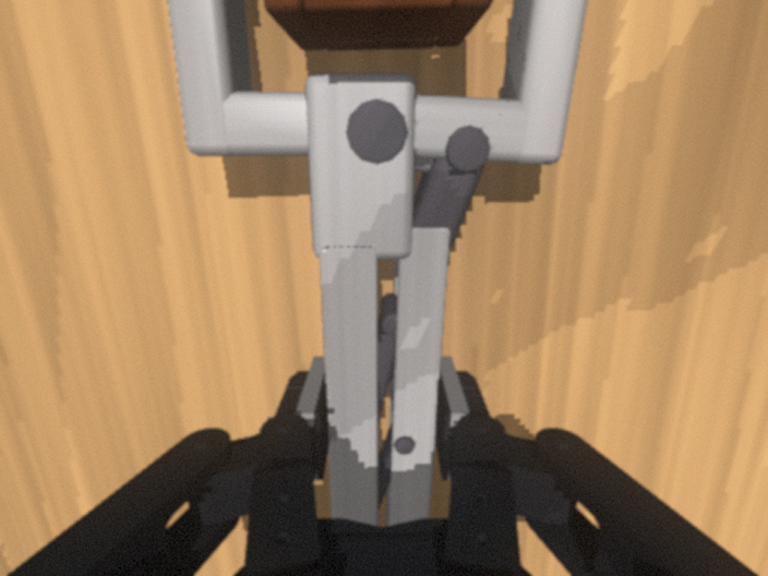

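Call:
servo_tool([
  [[0, 0, 0], [0, 0, 0], 0.04],
  [[0, 0, 0], [0, 0, 0], 0.046],
  [[0, 0, 0], [0, 0, 0], 0.05],
  [[0, 0, 0], [0, 0, 0], 0.05],
])

```text
t: 11.2
tool_pos: [0.5813, -0.0311, 0.0273]
ee_rot: [0.004, 0.719, 0.695, 0.004]
wrist_force: [0.2, -0.9, 0.3]
opening: 0.583
```

```bash
python3 - <<'E'
from plan import *
s=get_state(); print(s['t'],s['tool_pos'],s['wrist_force'],s['opening']*.0854)
f=frame('wrist'); save(f,'w14',None,1.5); pickle.dump(f,open('w14.pkl','wb'))
E
```

```text
11.2 [ 0.58132984 -0.03111928  0.02734277] [ 0.21705425 -0.85593531  0.29556173] 0.04982699731138188
```

View pics/w14.png

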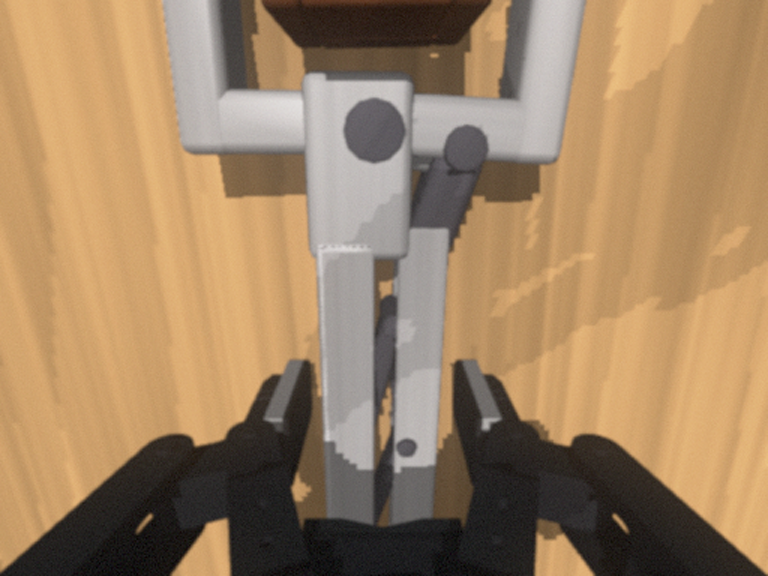

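Call:
servo_tool([
  [[0, 0, 0], [0, 0, -0.02], 0.06],
  [[0, 0, 0], [0, 0, -0.05], 0.06],
  [[-0.003, -0.005, 0], [-0.02, 0, -0.05], 0.06],
  [[-0.003, -0.005, 0], [-0.03, 0, -0.04], 0.06],
  [[0, 0, 0], [-0.02, 0, 0], 0.06],
  [[0, 0, 0], [0, 0, 0], 0.06],
])

```text
t: 12.0
tool_pos: [0.577, -0.102, 0.1923]
ee_rot: [0.01, 0.718, 0.696, 0.002]
wrist_force: [-0.3, -0.8, -0.5]
opening: 0.703
```

```bash
python3 - <<'E'
from plan import *
s=get_state(); print(s['t'],s['tool_pos'],s['wrist_force'],s['opening']*.0854)
f=frame('wrist'); save(f,'w15',None,1.5); pickle.dump(f,open('w15.pkl','wb'))
save(f,'w15z',(215,80,315,270),4)
f=frame('scene'); save(f,'s15',(180,160,330,260),5); pickle.dump(f,open('s15.pkl','wb'))
E
```

```text
12.0 [ 0.57701169 -0.10195298  0.19231901] [-0.30019009 -0.84371378 -0.52865185] 0.06000607853526998
```

View pics/w15.png

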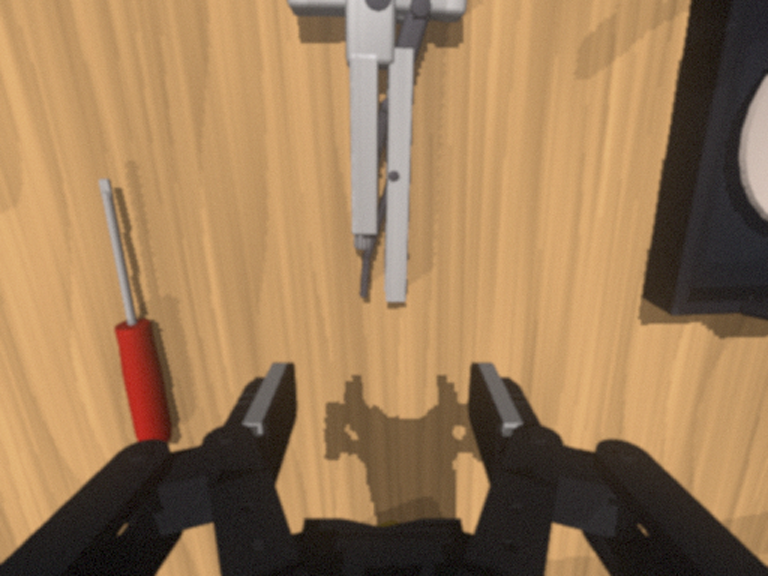

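View pics/s15.png

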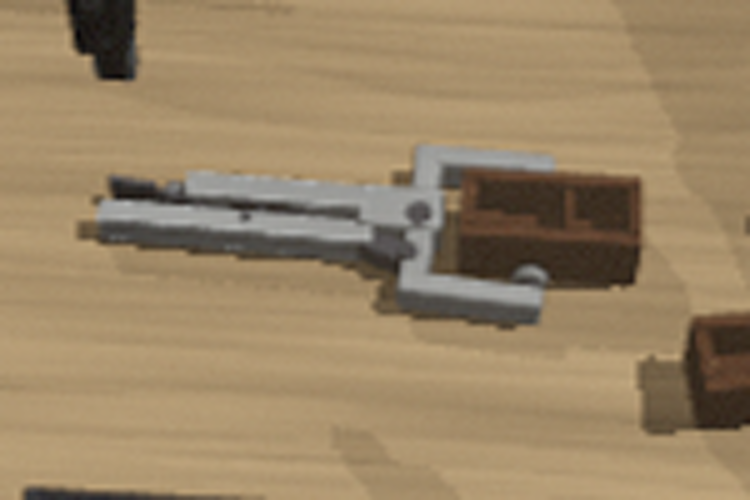

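```bash
python3 - <<'E'
from h import *
f=pickle.load(open('w15.pkl','rb')); save(f,'w15z',(220,130,290,210),8)
A=cloud(f)
E
```

```text
(no output)
```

View pics/w15z.png

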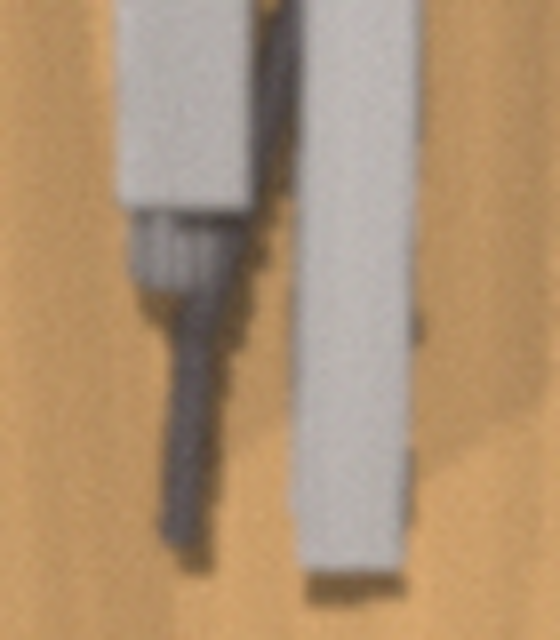

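```bash
python3 - <<'E'
from h import *
f=pickle.load(open('w15.pkl','rb'))
A=lambda u,v,z: ray(f,220+(u+.5)/8-.5,130+(v+.5)/8-.5,z)
for n,p in {'barend':(185,210,.026),'knobend':(170,290,.02),'tab start':(198,335,.023),'tab end':(176,540,.023),'handle end L':(300,570,.024),'handle end R':(405,565,.024),'handle up L':(302,100,.024),'handle up R':(420,100,.024),'tabL':(172,440,.023),'tabR':(212,440,.023),'hR440':(408,440,.024),'hL440':(300,440,.024)}.items():
    print(n,A(*p).round(4))
E
```

```text
barend [ 0.568  -0.0804  0.026 ]
knobend [ 0.5655 -0.0917  0.02  ]
tab start [ 0.5688 -0.0968  0.023 ]
tab end [ 0.5648 -0.1236  0.023 ]
handle end L [ 0.5805 -0.1279  0.024 ]
handle end R [ 0.5939 -0.1277  0.024 ]
handle up L [ 0.5824 -0.068   0.024 ]
handle up R [ 0.5965 -0.0685  0.024 ]
tabL [ 0.5649 -0.1102  0.023 ]
tabR [ 0.5699 -0.1104  0.023 ]
hR440 [ 0.5945 -0.111   0.024 ]
hL440 [ 0.581  -0.1105  0.024 ]
```

```bash
python3 -c "
from plan import *
plan([0.5797,-0.114,0.08],-.032,3)"
```

```text
([0.006, 0.003, 0.002], [-0.0047, 0.0003, 0.0374])
([0.005, 0.003, 0.001], [-0.0049, 0.0005, 0.0374])
([0.006, 0.003, 0.002], [-0.005, 0.0008, 0.0375])
end [ 0.5797 -0.114   0.08  ] left [-0.  0.  0.] [-0.  0. -0.]
```

Call:
servo_tool([
  [[0.006, 0.003, 0.002], [-0.005, 0.0005, 0.036], 0.056],
  [[0.005, 0.003, 0.001], [-0.005, 0.0005, 0.036], 0.056],
  [[0.006, 0.003, 0.002], [-0.005, 0.001, 0.034], 0.056],
  [[0, 0, 0], [0, 0, 0], 0.056],
])

```text
t: 12.6
tool_pos: [0.5797, -0.1058, 0.0818]
ee_rot: [-0.003, 0.715, 0.699, 0.001]
wrist_force: [-0.1, 0.4, 0.4]
opening: 0.656
```

```bash
python3 - <<'E'
from plan import *
s=get_state(); print(s['t'],s['tool_pos'],s['wrist_force'],s['opening']*.0854)
f=frame('wrist'); save(f,'w16',None,1.5); pickle.dump(f,open('w16.pkl','wb'))
plan([0.5797,-0.114,0.027],-.032,4)
E
```

```text
12.6 [ 0.57967516 -0.10584631  0.08178416] [-0.07075868  0.38289735  0.36956171] 0.05604926392710178
([0.0, -0.002, 0.003], [-0.0023, -0.0004, 0.0142])
([0.0, -0.001, 0.003], [-0.0023, -0.0004, 0.0142])
([0.0, -0.002, 0.002], [-0.0023, -0.0003, 0.0142])
([0.001, -0.001, 0.003], [-0.0022, -0.0004, 0.0142])
end [ 0.5797 -0.114   0.027 ] left [ 0. -0.  0.] [-0. -0. -0.]
```

View pics/w16.png

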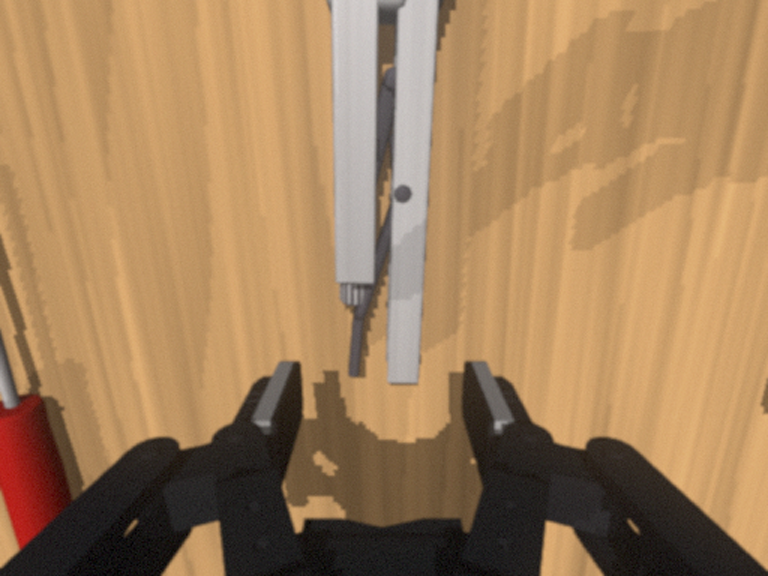

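Call:
servo_tool([
  [[0, -0.002, 0.003], [-0.005, 0, 0.005], 0.056],
  [[0, -0.001, 0.003], [-0.003, -0.0005, 0.015], 0.056],
  [[0, -0.002, 0.002], [-0.0015, -0.0005, 0.017], 0.056],
  [[0, 0, 0.002], [0, 0, 0.015], 0.056],
  [[0, 0, 0], [0, 0, 0], 0.056],
])

```text
t: 13.28
tool_pos: [0.5828, -0.1134, 0.0319]
ee_rot: [0.002, 0.718, 0.696, 0.003]
wrist_force: [-0.8, -0.0, -0.1]
opening: 0.651
```

```bash
python3 - <<'E'
from plan import *
s=get_state(); print(s['t'],s['tool_pos'],s['wrist_force'],s['opening']*.0854)
f=frame('wrist'); save(f,'w17',None,1.5); pickle.dump(f,open('w17.pkl','wb'))
plan([0.5797,-0.114,0.027],-.032,1)
E
```

```text
13.275 [ 0.58277161 -0.11337067  0.03191302] [-0.7606008  -0.04513259 -0.14505414] 0.05560354012565643
([0.008, 0.0, 0.002], [-0.0007, -0.0038, 0.0056])
end [ 0.5797 -0.114   0.027 ] left [ 0.  0. -0.] [ 0. -0. -0.]
```

View pics/w17.png

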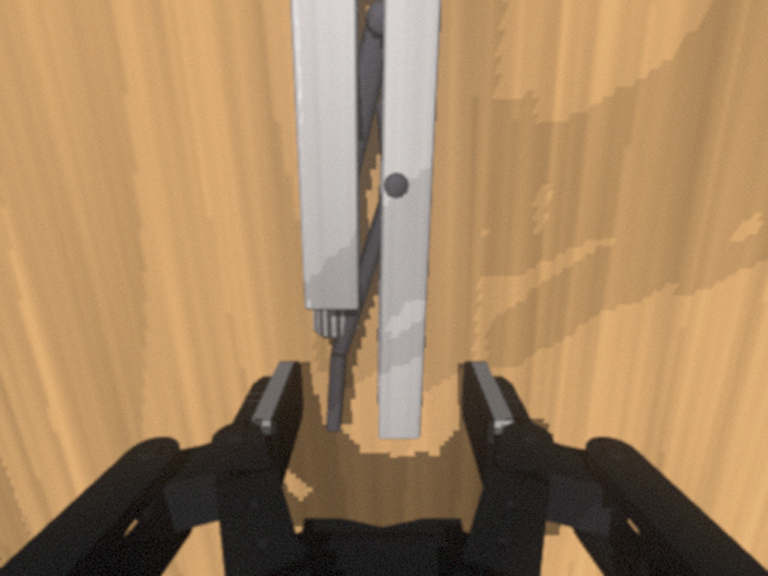

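Call:
servo_tool([
  [[0.007, 0, 0.002], [-0.0005, -0.003, 0.005], 0.05],
  [[0, 0, 0], [0, 0, 0], 0.04],
  [[0, 0, 0], [0, 0, 0], 0.034],
  [[0, 0, 0], [0, 0, 0], 0.032],
])

```text
t: 13.82
tool_pos: [0.5808, -0.1139, 0.0285]
ee_rot: [0.001, 0.718, 0.696, 0.001]
wrist_force: [-1.1, 0.3, 0.2]
opening: 0.372
```

```bash
python3 - <<'E'
from plan import *
s=get_state(); print(s['t'],s['tool_pos'],s['wrist_force'],s['opening']*.0854)
f=frame('wrist'); save(f,'w18',None,1.5); pickle.dump(f,open('w18.pkl','wb'))
E
```

```text
13.825 [ 0.58084766 -0.11389846  0.02849753] [-1.10190264  0.31589208  0.17362352] 0.031802885939608665
```

View pics/w18.png

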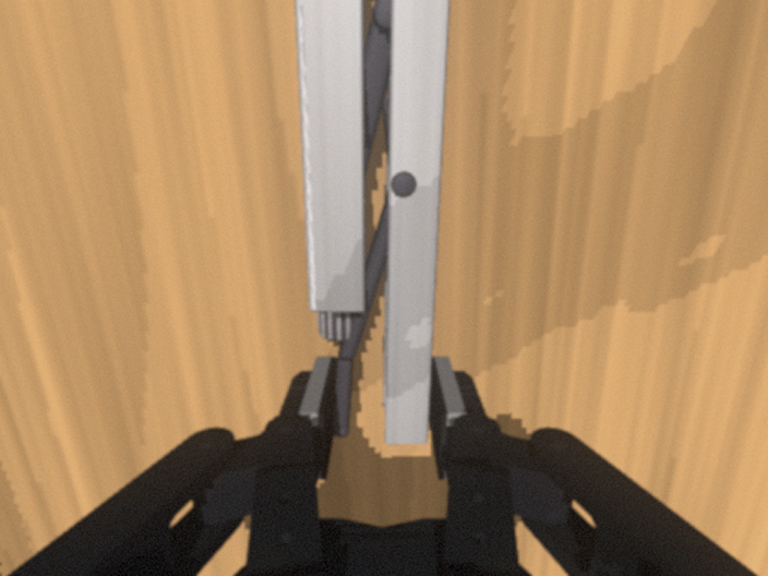

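Call:
servo_tool([
  [[0, 0, 0], [0, 0.0015, 0], 0.029],
  [[0, 0, 0], [0, 0.0015, 0], 0.026],
  [[0, 0, 0], [0, 0.0015, 0], 0.024],
])

```text
t: 14.25
tool_pos: [0.5866, -0.1146, 0.029]
ee_rot: [0.002, 0.718, 0.696, 0.001]
wrist_force: [1.3, -1.5, -1.3]
opening: 0.283
```

```bash
python3 - <<'E'
from plan import *
s=get_state(); print(s['t'],s['tool_pos'],s['wrist_force'],s['opening']*.0854)
f=frame('wrist'); save(f,'w19',None,1.5); pickle.dump(f,open('w19.pkl','wb'))
f=frame('scene'); save(f,'s19',(180,160,330,260),5)
E
```

```text
14.25 [ 0.58658912 -0.11460003  0.0290359 ] [ 1.27224457 -1.47900484 -1.33996488] 0.024171471012587622
```

View pics/w19.png

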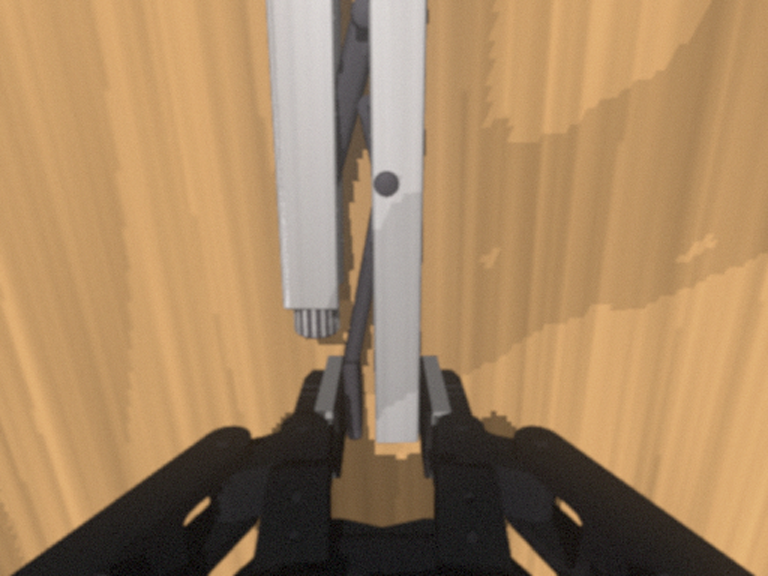

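View pics/s19.png

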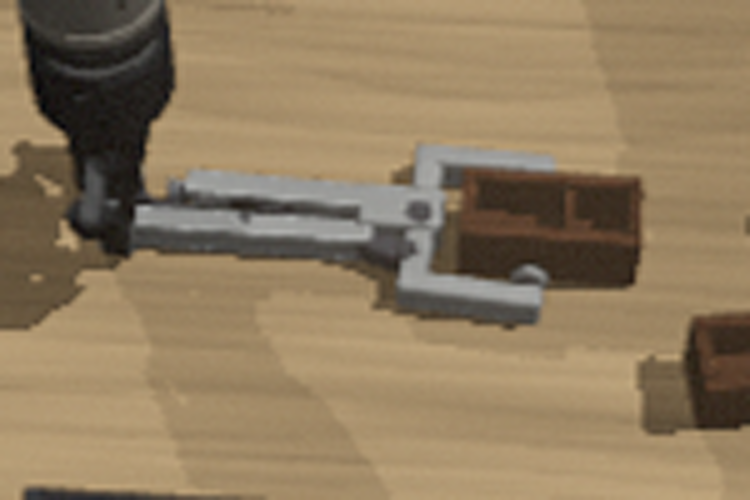

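Call:
servo_tool([
  [[0, 0, -0.025], [0, 0.004, 0], 0.024],
  [[0, 0, -0.025], [0, 0.005, 0], 0.024],
  [[0, 0, -0.025], [0, 0.005, 0], 0.024],
])

```text
t: 14.72
tool_pos: [0.6015, -0.116, 0.0292]
ee_rot: [0.003, 0.69, 0.724, 0.001]
wrist_force: [-0.1, -1.5, 0.8]
opening: 0.282
```

```bash
python3 - <<'E'
from plan import *
s=get_state(); print(s['t'],s['tool_pos'],s['wrist_force'],s['opening']*.0854)
f=frame('wrist'); save(f,'w20',None,1.5); pickle.dump(f,open('w20.pkl','wb'))
f=frame('scene'); save(f,'s20',(180,160,330,260),5)
E
```

```text
14.725 [ 0.60152307 -0.11598864  0.02916879] [-0.09503024 -1.49882275  0.83135798] 0.024090612458004847
```

View pics/s20.png

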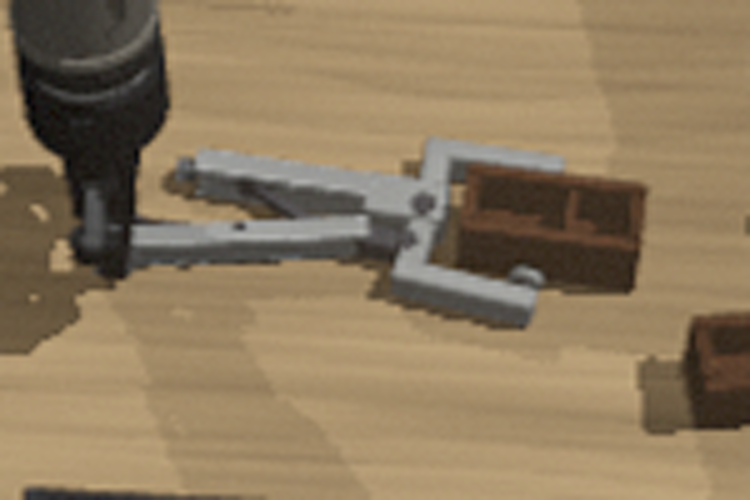

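Call:
servo_tool([
  [[0, 0, 0], [0, 0.003, 0], 0.035],
  [[0, 0, 0], [0, 0.005, 0], 0.05],
  [[0, 0, 0], [0, 0.005, 0], 0.065],
  [[0, 0, 0], [0, 0.005, 0], 0.075],
  [[0, 0, 0], [0, 0.005, 0], 0.085],
])

```text
t: 15.45
tool_pos: [0.6252, -0.112, 0.0287]
ee_rot: [0.001, 0.69, 0.723, 0.002]
wrist_force: [0.5, 0.2, -0.3]
opening: 0.994
```

```bash
python3 - <<'E'
from plan import *
s=get_state(); print(s['t'],s['tool_pos'],s['wrist_force'],s['opening']*.0854)
f=frame('wrist'); save(f,'w21',None,1.5); pickle.dump(f,open('w21.pkl','wb'))
f=frame('scene'); save(f,'s21',(180,160,330,260),5)
E
```

```text
15.45 [ 0.62516485 -0.11198531  0.02872321] [ 0.50771087  0.23942064 -0.33619651] 0.08492577361034298
```

View pics/s21.png

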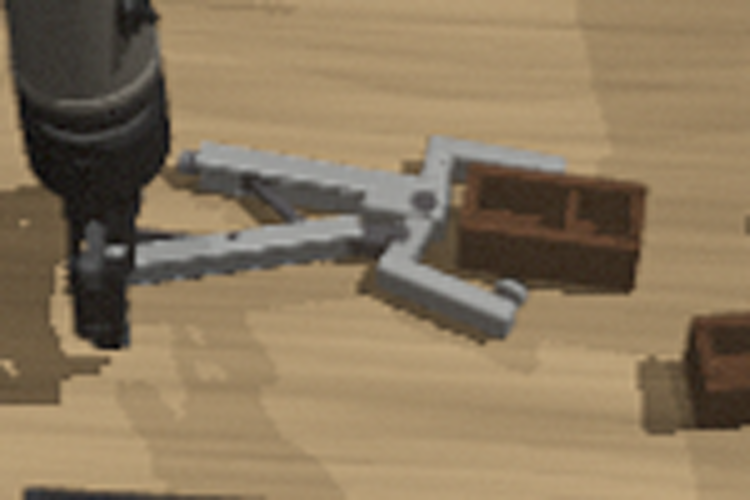

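View pics/w21.png

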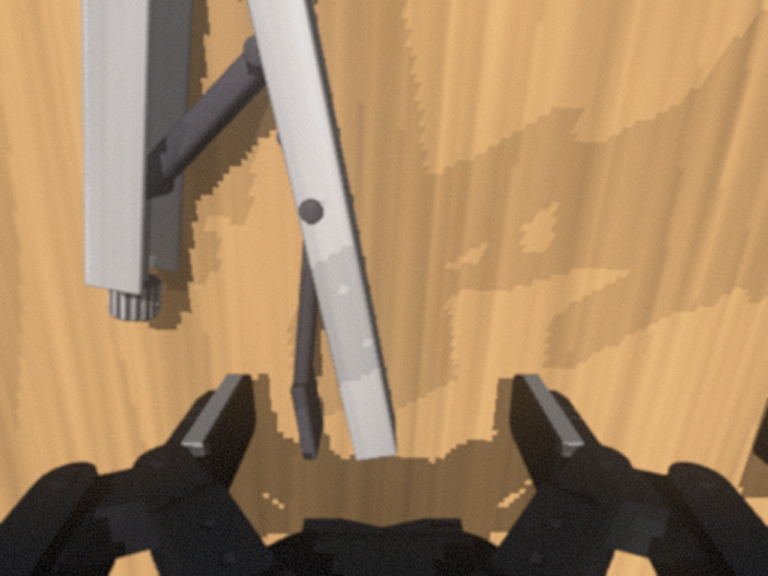

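Call:
servo_tool([
  [[0, 0, 0], [0, 0, -0.04], 0.085],
  [[0, 0, 0.04], [0, -0.01, -0.06], 0.085],
  [[0, 0, 0.05], [0.02, -0.02, -0.06], 0.085],
  [[0, 0, 0.05], [0.04, -0.02, -0.05], 0.085],
  [[0, 0, 0], [0.04, 0, -0.05], 0.085],
  [[0, 0, 0], [0.02, 0, 0], 0.06],
  [[0, 0, 0], [0, 0, 0], 0.04],
  [[0, 0, 0], [0, 0, 0], 0.034],
])

```text
t: 16.55
tool_pos: [0.5818, 0.0038, 0.288]
ee_rot: [-0.0, 0.742, 0.67, 0.001]
wrist_force: [0.5, -0.7, -0.2]
opening: 0.402
```

```bash
python3 - <<'E'
from plan import *
s=get_state(); print(s['t'],s['tool_pos'],s['wrist_force'],s['opening']*.0854)
f=frame('wrist'); save(f,'w22',None,1.5); pickle.dump(f,open('w22.pkl','wb'))
E
```

```text
16.55 [0.5818076  0.00384075 0.28802277] [ 0.4700215  -0.69347722 -0.18308953] 0.034369385663931225
```

View pics/w22.png

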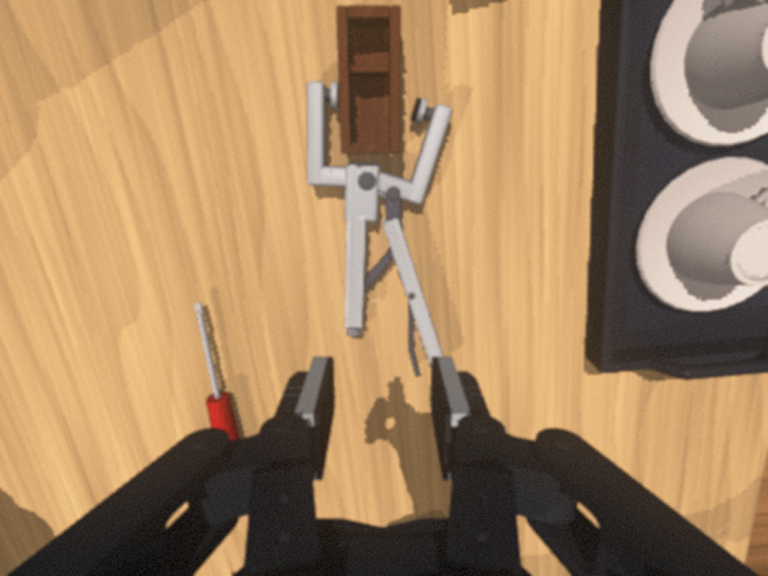

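```bash
python3 - <<'E'
from h import *
f=pickle.load(open('w22.pkl','rb')); save(f,'w22a',(195,0,305,130),6); save(f,'w22b',(200,100,300,260),5)
E
```

```text
(no output)
```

View pics/w22a.png

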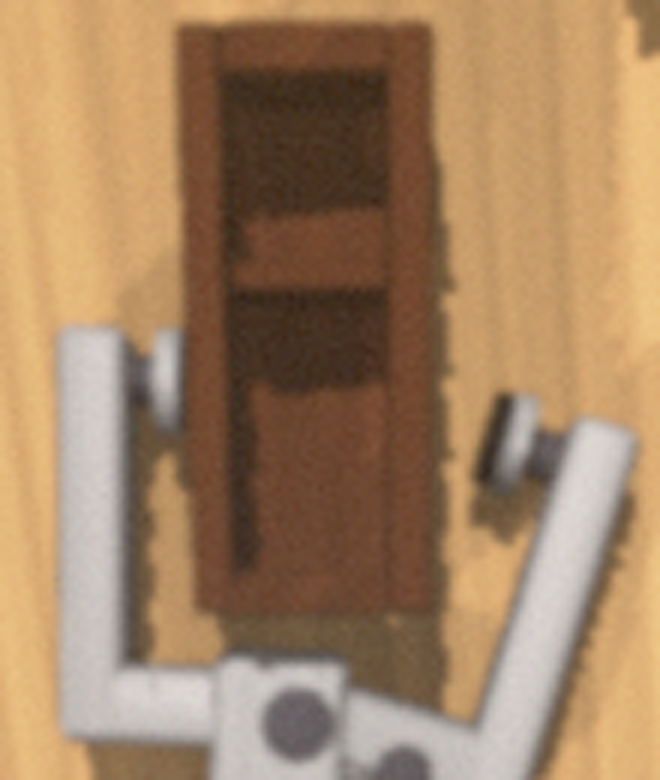

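View pics/w22b.png

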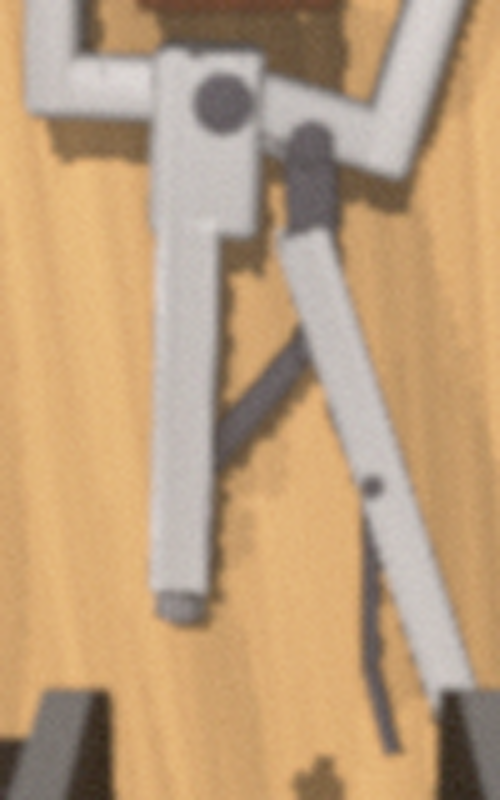

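```bash
python3 - <<'E'
from h import *
f=pickle.load(open('w22.pkl','rb'))
B=lambda u,v,z: ray(f,195+(u+.5)/6-.5,(v+.5)/6-.5,z)[:2]
A=lambda u,v,z: ray(f,200+(u+.5)/5-.5,100+(v+.5)/5-.5,z)[:2]
nl,nr,fl,fr=[B(*p,.044) for p in [(200,612),(432,608),(180,25),(432,25)]]
an=lambda a,b: np.arctan2(*(b-a)[::-1])
print('w',np.linalg.norm(nl-nr),np.linalg.norm(fl-fr),'L',np.linalg.norm(fl-nl),'th',an(nl,fl),an(nr,fr),'centre',(nl+nr+fl+fr)/4)
piv=A(222,103,.029); end=(A(150,590,.026)+A(208,596,.026))/2
print('piv',piv,'end',end,'clampth edges',an(A(150,590,.026),A(153,240,.026)),an(A(208,595,.026),A(219,240,.026)), 'arm',an(B(62,730,.026),B(60,330,.026)))
th=an(end,piv)+np.arctan2(.008,.132)*-0
d=piv-end; # end=(-.132,.008)
th=np.arctan2(d[1],d[0])-np.arctan2(-.008,.132); print('th from pts',th,np.linalg.norm(d))
c=(nl+nr+fl+fr)/4; ct=(an(nl,fl)+an(nr,fr))/2; x=np.array([np.cos(ct),np.sin(ct)]);y=np.array([-x[1],x[0]])
X=np.array([np.cos(th),np.sin(th)]);Y=np.array([-X[1],X[0]])
for n,(a,b) in {'fpad':(.065,.023),'mpad':(.058,-.0335),'tip':(.074,.05),'throat':(.014,0)}.items():
    q=piv+a*X+b*Y; print(n,((q-c)@x).round(4),((q-c)@y).round(4))
print('grip',piv-.12*X+.008*Y)
E
```

```text
w 0.04481296058279896 0.0443214596101434 L 0.09880963847207287 th 1.4774611355030884 1.4824673725817696 centre [0.58414887 0.12511044]
piv [0.5729119  0.05401052] end [ 0.54626855 -0.07593983] clampth edges 1.4357306163174162 1.4272683173404124 arm 1.422863383941243
th from pts 1.4291037285582655 0.1326535424168466
fpad -0.0057 0.0244
mpad -0.0156 -0.0317
tip 0.0046 0.0509
throat -0.0578 0.004
grip [ 0.5480458  -0.06365713]
```

```bash
python3 -c "
from plan import *
plan([0.548,-0.0637,0.09],-.142,5)"
```

```text
([0.0, 0.0, 0.008], [-0.0142, -0.0053, 0.0395])
([0.0, 0.0, 0.008], [-0.0142, -0.0052, 0.0395])
([0.0, 0.0, 0.008], [-0.0143, -0.0051, 0.0395])
([0.0, -0.001, 0.008], [-0.0143, -0.0049, 0.0395])
([0.0, 0.0, 0.009], [-0.0143, -0.0049, 0.0396])
end [ 0.548  -0.0637  0.09  ] left [0. 0. 0.] [-0. -0. -0.]
```

Call:
servo_tool([
  [[0, 0, 0.008], [-0.014, -0.005, 0.0385], 0.034],
  [[0, 0, 0.008], [-0.014, -0.005, 0.0385], 0.034],
  [[0, 0, 0.008], [-0.014, -0.005, 0.0385], 0.034],
  [[0, 0, 0.008], [-0.014, -0.005, 0.0385], 0.034],
  [[0, 0, 0.009], [-0.014, -0.005, 0.0385], 0.034],
  [[0, 0, 0], [0, 0, 0], 0.034],
  [[0, 0, 0], [0, 0, 0], 0.034],
])

```text
t: 17.48
tool_pos: [0.5447, -0.075, 0.0858]
ee_rot: [-0.002, 0.761, 0.649, -0.003]
wrist_force: [0.2, 0.0, 1.0]
opening: 0.403
```

```bash
python3 - <<'E'
from plan import *
s=get_state(); print(s['t'],s['tool_pos'],s['wrist_force'],s['opening']*.0854)
plan([0.548,-0.0637,0.029],-.142,5)
f=frame('wrist'); save(f,'w23',None,1.5); pickle.dump(f,open('w23.pkl','wb'))
E
```

```text
17.475 [ 0.5447381  -0.074994    0.08582494] [0.20644132 0.03484826 0.98217238] 0.03440063085480713
([-0.001, 0.0, -0.003], [0.0024, 0.0004, 0.0114])
([-0.001, 0.0, -0.004], [0.0023, 0.0003, 0.0113])
([-0.002, 0.001, -0.003], [0.0024, 0.0004, 0.0114])
([-0.001, 0.0, -0.004], [0.0023, 0.0003, 0.0113])
([-0.002, 0.001, -0.003], [0.0023, 0.0004, 0.0114])
end [ 0.548  -0.0638  0.029 ] left [-0.      0.0001  0.    ] [ 0. -0. -0.]
```

View pics/w23.png

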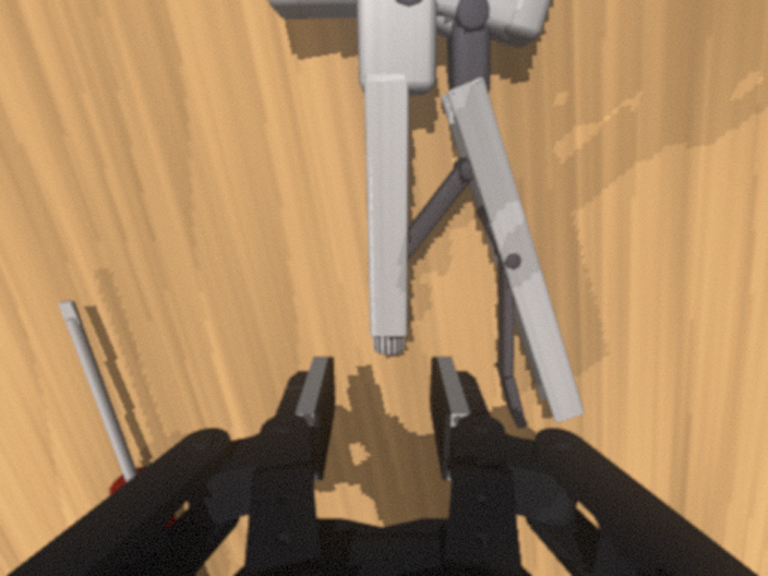

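Call:
servo_tool([
  [[-0.001, 0, -0.003], [0.003, 0.0003, 0.011], 0.034],
  [[-0.001, 0, -0.003], [0.003, 0.0003, 0.011], 0.034],
  [[-0.002, 0, -0.003], [0.002, 0.0003, 0.011], 0.034],
  [[-0.001, 0, -0.003], [0.001, 0.0003, 0.011], 0.034],
  [[-0.001, 0, -0.003], [0.001, 0.0003, 0.011], 0.034],
  [[0, 0, 0], [0, 0, 0], 0.034],
])

```text
t: 18.27
tool_pos: [0.5503, -0.0626, 0.0297]
ee_rot: [0.002, 0.755, 0.656, 0.001]
wrist_force: [-0.5, -0.4, 0.1]
opening: 0.399
```

```bash
python3 - <<'E'
from plan import *
s=get_state(); print(s['t'],s['tool_pos'],s['wrist_force'],s['opening']*.0854)
plan([0.548,-0.0637,0.029],-.142,1)
f=frame('wrist'); save(f,'w24',None,1.5); pickle.dump(f,open('w24.pkl','wb'))
E
```

```text
18.275 [ 0.5503411  -0.06261849  0.02967872] [-0.50569654 -0.44790113  0.07579606] 0.03406661660603498
([0.005, 0.001, 0.003], [-0.0014, -0.0022, 0.0007])
end [ 0.548  -0.0637  0.029 ] left [0. 0. 0.] [-0.  0. -0.]
```

View pics/w24.png

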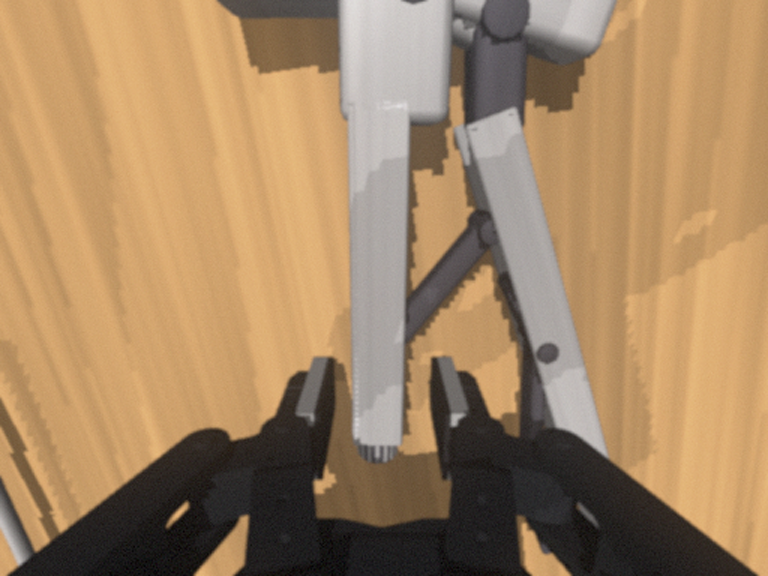

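Call:
servo_tool([
  [[0.004, 0, 0.003], [-0.0015, -0.0018, 0], 0.03],
  [[0, 0, 0], [0, 0, 0], 0.014],
  [[0, 0, 0], [0, 0, 0], 0.012],
  [[0, 0, 0], [0, 0, 0], 0.012],
  [[0, 0, 0], [0, -0.0015, 0], 0.012],
  [[0, 0, 0], [0, -0.0015, 0], 0.012],
  [[0, 0, 0], [0, -0.0005, 0], 0.012],
])

```text
t: 19.2
tool_pos: [0.5463, -0.0642, 0.0309]
ee_rot: [0.002, 0.757, 0.654, 0.001]
wrist_force: [1.2, -0.3, -2.1]
opening: 0.168
```

```bash
python3 - <<'E'
from plan import *
s=get_state(); print(s['t'],s['tool_pos'],s['wrist_force'],s['opening']*.0854)
M=Rq(s['ee_rot']); print('th',np.arctan2(M[1,1],M[0,1])+np.pi/2)
f=frame('scene'); save(f,'s25',(180,160,330,260),5)
E
```

```text
19.2 [ 0.54631979 -0.06424162  0.03094419] [ 1.21643635 -0.31068099 -2.09810023] 0.014341139665324876
th 1.4255024901121645
```

View pics/s25.png

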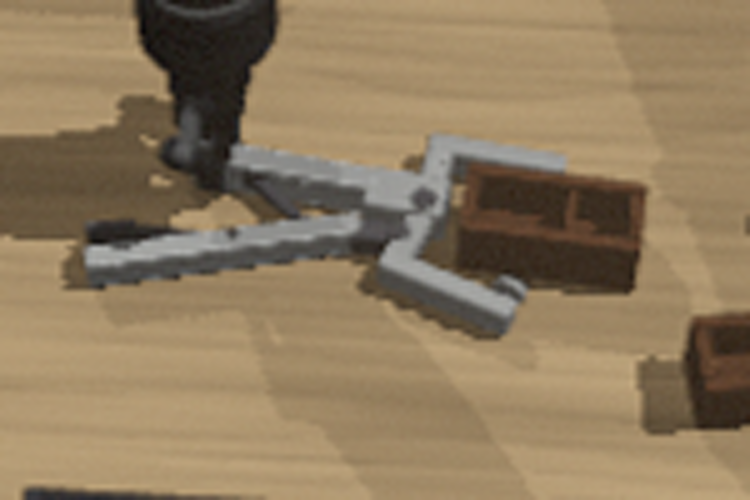

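Call:
servo_tool([
  [[0, 0, 0], [0, -0.002, 0.001], 0.012],
  [[0, 0, 0], [-0.003, -0.0005, 0.0005], 0.012],
  [[0, 0, 0], [-0.006, 0.0003, 0], 0.012],
  [[0, 0, 0], [-0.008, 0.0004, 0], 0.012],
  [[0, 0, 0], [-0.008, 0.0004, 0], 0.012],
])

```text
t: 19.88
tool_pos: [0.5424, -0.0849, 0.0309]
ee_rot: [0.001, 0.755, 0.656, 0.004]
wrist_force: [1.0, 3.3, 1.3]
opening: 0.17
```

```bash
python3 - <<'E'
from plan import *
s=get_state(); print(s['t'],s['tool_pos'],s['wrist_force'],s['opening']*.0854)
M=Rq(s['ee_rot']); print('th',np.arctan2(M[1,1],M[0,1])+np.pi/2)
f=frame('scene'); save(f,'s26',(180,160,330,260),5)
E
```

```text
19.875 [ 0.54235712 -0.08485611  0.03094717] [0.97692018 3.280113   1.26572593] 0.014510517314652978
th 1.431290322423899
```

View pics/s26.png

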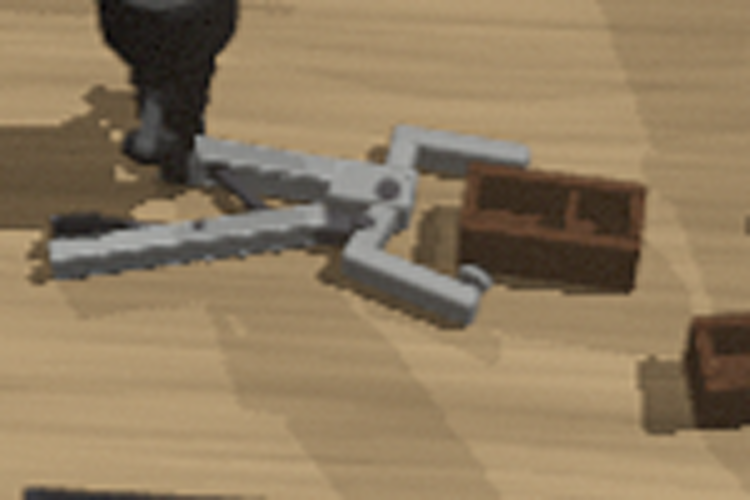

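Call:
servo_tool([
  [[0, 0, 0], [-0.009, 0.0002, 0], 0.012],
  [[0, 0, 0], [-0.009, 0.0002, 0], 0.012],
  [[0, 0, 0], [-0.009, 0.0004, 0], 0.012],
  [[0, 0, 0], [-0.009, 0.0004, 0], 0.012],
  [[0, 0, 0], [-0.009, 0.0004, 0], 0.012],
  [[0, 0, 0], [-0.009, 0.0004, 0], 0.012],
  [[0, 0, 0], [-0.009, 0.0004, 0], 0.012],
  [[0, 0, 0], [-0.005, 0, 0], 0.012],
  [[0, 0, 0], [0, 0, 0], 0.012],
])

```text
t: 21.05
tool_pos: [0.5341, -0.1597, 0.0309]
ee_rot: [0.001, 0.756, 0.655, 0.003]
wrist_force: [0.4, 3.1, 2.3]
opening: 0.169
```

```bash
python3 - <<'E'
from plan import *
s=get_state(); print(s['t'],s['tool_pos'],s['wrist_force'],s['opening']*.0854)
f=frame('scene'); save(f,'s27',(140,130,330,260),4)
E
```

```text
21.05 [ 0.53407114 -0.15965545  0.03092091] [0.44798346 3.12919401 2.32213576] 0.014398110314328909
```

View pics/s27.png

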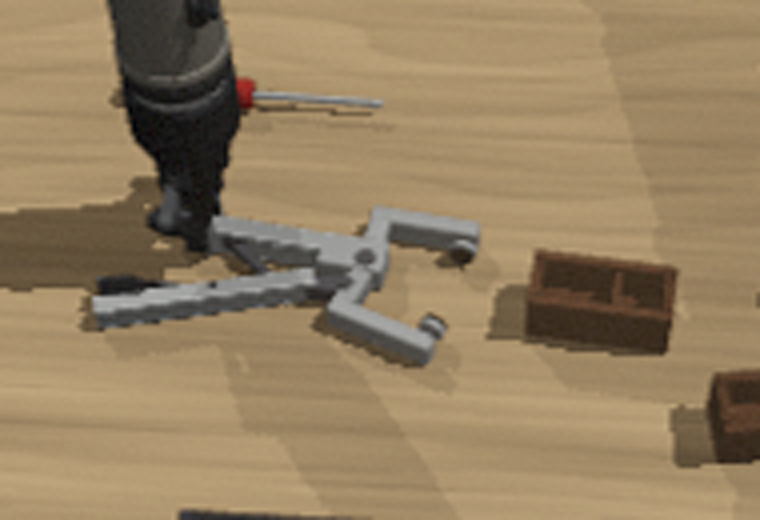

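Drawn off clear. Now I release the clamp and lift away.

Call:
servo_tool([
  [[0, 0, 0], [0, 0, 0], 0.02],
  [[0, 0, 0], [0, 0, 0], 0.034],
  [[0, 0, 0], [0, 0, 0], 0.034],
  [[0, 0, 0], [0, 0, -0.03], 0.034],
  [[0, 0, 0], [0, 0, -0.05], 0.034],
  [[0, 0, 0], [0.03, 0, -0.06], 0.034],
  [[0, 0, 0], [0.05, 0, -0.06], 0.034],
  [[0, 0, 0], [0.05, 0, -0.04], 0.034],
  [[0, 0, 0], [0, 0, 0], 0.034],
  [[0, 0, 0], [0, 0, 0], 0.034],
])

```text
t: 22.35
tool_pos: [0.5486, -0.0454, 0.2598]
ee_rot: [0.002, 0.758, 0.652, -0.001]
wrist_force: [-0.8, -0.4, -0.6]
opening: 0.396
```

```bash
python3 - <<'E'
from plan import *
s=get_state(); print(s['t'],s['tool_pos'],s['wrist_force'],s['opening']*.0854)
f=frame('wrist'); save(f,'w28',None,1.5); pickle.dump(f,open('w28.pkl','wb'))
f=frame('scene'); save(f,'s28'); pickle.dump(f,open('s28.pkl','wb'))
E
```

```text
22.35 [ 0.54856884 -0.04537231  0.25978673] [-0.77806631 -0.41082907 -0.57172211] 0.03381422616314717
```

View pics/w28.png

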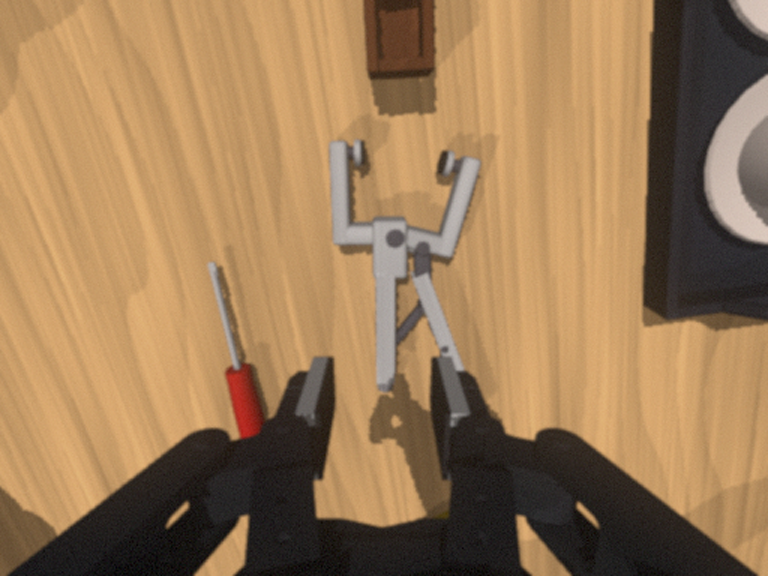

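View pics/s28.png

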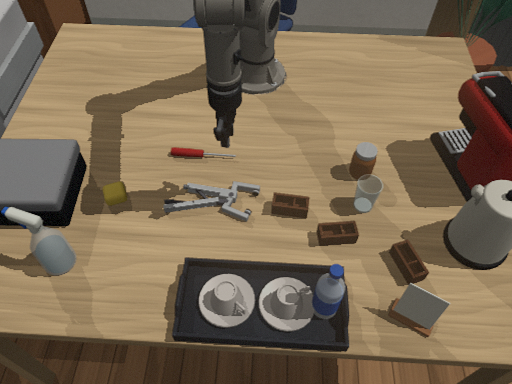

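```bash
python3 - <<'E'
from h import *
f=pickle.load(open('w28.pkl','rb'))
P=cloud(f)
for u,v in [(263,159),(257,200),(227,125),(305,130),(258,235),(285,195),(266,40)]: print((u,v),P[v,u].round(4))
m=ray(f,360/1.5,153/1.5,.013)[:2];k=ray(f,440/1.5,165/1.5,.013)[:2]; g=ray(f,386/1.5,365/1.5,.026)[:2]; c=np.array([.584,.125])
print([np.linalg.norm(q-c).round(4) for q in (m,k,g)])
hand_in()
E
```

```text
(263, 159) [ 0.5586 -0.0418  0.0274]
(257, 200) [ 0.5439 -0.0922  0.0274]
(227, 125) [0.5231 0.0034 0.0256]
(305, 130) [ 0.6118 -0.0159  0.0238]
(258, 235) [ 0.5381 -0.1409  0.0259]
(285, 195) [ 0.5793 -0.0918  0.0245]
(266, 40) [0.5785 0.0816 0.0447]
[np.float64(0.1078), np.float64(0.1186), np.float64(0.2819)]
the job is handed in; nothing more can be done
```

I've carried out the whole sequence and handed it in at about 22 s of the 58 s allowed. No verdict was reported, so what follows rests on my own pictures and force readings.

- **Clamping:** I gripped the clamp by its fixed handle, turned it in line with the caddy and slid it round the caddy. Squeezing the handles made it snap over centre, and it held with the fingers off for more than 1 s.
- **Release:** I pinched the release lever against its handle, eased the handle outwards, and the clamp opened. Then I drew it off the end of the caddy and left it lying open.

Last checks:
- **Loose side:** Just after the clamp opened, the gap had gone and the top measured about 44 to 45 mm wide, against 46 mm nominal. That fits it being home. A picture cannot show the last millimetre, and I did not measure it again at the end.
- **Clamp:** It lies flat and open, with its tops at about 24 to 27 mm. The pads are about 108 and 119 mm from the caddy's middle, and the grip point about 282 mm.
- **Caddy:** It moved roughly 4 mm and turned slightly while the clamp was opening, well inside the 25 mm limit.
- **Other things:** The glass, jar, screwdriver and tape measure look unmoved in the last picture.
- **Forces:** The wrist force readings I saw stayed under about 6 N. Finger and pad contact forces cannot be read, so those limits are not directly confirmed.

No check failed or disagreed.

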